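# Put up the lantern rail on the banquet table and hang the lanterns

### The arm

A 6-joint arm with a two-finger parallel gripper is mounted at the origin on the work surface. World frame = base frame: x ahead of the robot, y to its left, z up, the work surface at z = 0. Lengths are in m, angles in rad, forces in N, time in s.
With the tool pointing down it reaches from about 0.3 to 0.775 m from the base axis. Payload 14.6 kg.
Tool frame: the origin (TCP) lies midway between the tips of the shut fingers; the grasp point (between the pads) lies 19 mm behind it (ctrl.tcp_to_grasp is the distance from the TCP to the grasp point, in m); x points along the fingers, y is the direction in which the jaws open and shut, and the axes are right-handed (so a half turn about x gives the same grasp; the last joint's range is limited). The gripper opens to 94 mm and grips with 3 to 60 N. Pads are 16 mm wide; open, the fingers measure 119 mm over their backs; the gripper's body (75 mm by 177 mm) begins 78 mm behind the grasp point.
Start: joints at [-1.236, 0.3, 1.521, -0, 1.321, -0.067], TCP at [0.215, -0.506, 0.205] pointing down, gripper open.
Joint ranges: [-3.03, 3.03], [-0.79, 2.21], [0.23, 2.52], [-1.04, 4.18], [0, 3.07], [-2.55, 2.55]. Speed limits (rad/s): [2.22, 2.22, 2.57, 3.14, 3.14, 3.14].

### API

Orientations are given as [roll, pitch, yaw] about the fixed x, y, z axes, in that order (R = Rz(yaw) Ry(pitch) Rx(roll)).
In Python, from station import ctrl gives the robot as it stands.
- The arm moves only by the tool jog_arm, never from a script. Its argument "rows" is one flat list of numbers, 7 for each row, row after row: the shift along the world's x, y, z in m, then the turn, a rotation vector about the world's x, y, z in degrees, then the closure, from 0 (fully open) to 1 (shut). A call has 1 to 8 rows; each row shifts and turns the commanded pose from where the row before left it; what a row does not reach is not made up. A row lasts 1/12 s, in which the tool goes at most 41.7 mm and 7.16 degrees, less where a joint would pass 70% of its speed; a pose out of reach is approached as far as the arm can. A call with a gripper value outside its range is refused whole. The fingers move at their own pace and stop on an object; "squeeze" is the grip in N (left out, the last holds). Time passes only in rows, so rows that do not move let the fingers close. It gives the time, the measured TCP pose, the force and the opening at its end, in the units of the state.
- ctrl.get_obs(): the state, without advancing time (a new reading comes with each control period).
- ctrl.camera(name): name is "scene" or "top" or "wrist"; returns (picture, depth): 480x640x3 uint8, red, green, blue; 480x640 float32, m along the optical axis (not along the pixel's ray), 0 where there is no reading.
- ctrl.camera_model(name): a dict with "K" (3x3 intrinsics, pixels), "extrinsics" (4x4, takes a point from camera to world coordinates). Camera axes: x right, y down, z forward; pixel columns grow to the right and rows downward; lengths in m; the calibration is good to about 2 mm. A picture is of the moment at which its call begins: read the wrist's pose just before it. camera_model takes no time and is no camera call; for the wrist camera it gives the pose at the moment of the call.
- ctrl.hand_in(): hands the job in, once; it reports no verdict.
The state is a dict: "time_s": time; "qpos": joint angles; "joint_vel": joint speeds; "tau": joint torques, N m; "ee_pos": TCP position; "eef_rot": TCP orientation; "force": force on the tool from outside, world axes, zero at the start; "moment": the same for the moment, N m; "grip_width": finger opening in m.
Only numpy, scipy, OpenCV 4.12 (cv2) and the standard library are available. Lean on these libraries where they do the work, as an engineer would, in place of code of your own. Each camera call takes 0.05 s, during which the arm holds its last target.

### The job

Put up the lantern rail for dinner: of the three brass bars on the board choose the one that fits the stand, and slide it through the ring until it lies in the fork as well, with an end sticking out past each post. Then hang every lantern on the bar between the posts by its crook-shaped handle. Leave the other two bars, the wine, the flowers and the bread where they are.

Things in the scene. Friction and masses are not known exactly. Their poses are not given: they have to be found in the camera images.
- stand: Fixed lantern-rail stand: a dark wooden base 100 x 430 x 20 mm, with two black iron posts (14 mm thick) 360 mm apart along its y axis. Origin: centre of the underside of the base; z up. The bar belongs along the stand's y axis, above x = 0. The post at y = -180 mm ends in a closed ring, the post at y = +180 mm in a fork open at the top. Nothing stands between the posts above the base.
- ring (a point): Centre of the ring on the post at stand y = -180 mm, 255 mm above the table. The ring is a closed eye of 10 mm round wire, bore 26 mm, its axis along the stand's y; a bar lying in it rests with its centre about 4 mm below this point.
- fork (a point): Middle of the floor of the fork on the other post (stand y = +180 mm), 244 mm above the table; the bar's underside rests here. The fork is of 10 mm round wire, 22 mm clear between its prongs, widening to 42 mm at their tips, 40 mm above the floor.
- board: Fixed white marble board 480 x 220 x 14 mm, lying flat, on which the three bars lie side by side along its x axis (about 70 mm apart, in any order). Origin: centre of its underside.
- bar_a: Loose square brass bar 14 x 14 mm, 420 mm long, 0.16 kg; lies along its own x axis. Origin: centre of its underside.
- bar_b: Loose square brass bar 14 x 14 mm, 320 mm long, 0.12 kg. Origin: centre of its underside, x along the bar.
- bar_c: Loose square brass bar 22 x 22 mm, 420 mm long, 0.28 kg. Origin: centre of its underside, x along the bar.
- wine: Bystander: wine bottle, 74 mm across, 290 mm tall. Origin: centre of its underside.
- vase: Bystander: glass jar with two roses, 68 mm across (blooms 120 mm), about 190 mm tall. Origin: centre of its underside.
- bread: Bystander: round wooden plate 170 mm across with two bread rolls, 62 mm tall. Origin: centre of its underside.
- lantern1: Loose glass lantern, 0.22 kg (may be absent), on an iron foot 62 mm across; its iron roof, as wide, ends 110 mm up. Origin: centre of its underside, z up. From the roof rises a crook handle of 8 mm wire in the x-z plane: up the back at x = -24 mm, across the top from x = -14 to +14 mm (wire centre 184 mm up; pinch it there, across y), down at x = +24 mm to a free end 152 mm up.
- lantern1_crook (a point): Underside of the top of lantern1's crook, mid-way, 180 mm above its foot: it rests on the bar. The crook is 40 mm wide inside and 28 mm deep; the bar enters from the lantern's +x side through the 36 mm gap between roof and free end, then the lantern is lowered onto it.
- lantern2: Loose glass lantern, 0.22 kg (may be absent), on an iron foot 62 mm across; its iron roof, as wide, ends 110 mm up. Origin: centre of its underside, z up. From the roof rises a crook handle of 8 mm wire in the x-z plane: up the back at x = -24 mm, across the top from x = -14 to +14 mm (wire centre 184 mm up; pinch it there, across y), down at x = +24 mm to a free end 152 mm up.
- lantern2_crook (a point): Underside of the top of lantern2's crook, mid-way, 180 mm above its foot: it rests on the bar. The crook is 40 mm wide inside and 28 mm deep; the bar enters from the lantern's +x side through the 36 mm gap between roof and free end, then the lantern is lowered onto it.
- lantern3: Loose glass lantern, 0.22 kg (may be absent), on an iron foot 62 mm across; its iron roof, as wide, ends 110 mm up. Origin: centre of its underside, z up. From the roof rises a crook handle of 8 mm wire in the x-z plane: up the back at x = -24 mm, across the top from x = -14 to +14 mm (wire centre 184 mm up; pinch it there, across y), down at x = +24 mm to a free end 152 mm up.
- lantern3_crook (a point): Underside of the top of lantern3's crook, mid-way, 180 mm above its foot: it rests on the bar. The crook is 40 mm wide inside and 28 mm deep; the bar enters from the lantern's +x side through the 36 mm gap between roof and free end, then the lantern is lowered onto it.
- lantern4: Loose glass lantern, 0.22 kg (may be absent), on an iron foot 62 mm across; its iron roof, as wide, ends 110 mm up. Origin: centre of its underside, z up. From the roof rises a crook handle of 8 mm wire in the x-z plane: up the back at x = -24 mm, across the top from x = -14 to +14 mm (wire centre 184 mm up; pinch it there, across y), down at x = +24 mm to a free end 152 mm up.
- lantern4_crook (a point): Underside of the top of lantern4's crook, mid-way, 180 mm above its foot: it rests on the bar. The crook is 40 mm wide inside and 28 mm deep; the bar enters from the lantern's +x side through the 36 mm gap between roof and free end, then the lantern is lowered onto it.
Mind the look-alikes: they are no part of the job. Leave any brown look-alike of the lantern1 alone.

How it is judged:
On the way:
1. the right bar lies through the ring and in the fork, let go, with both its ends past the posts (x of ring in the frame of bar_a between -0.2 and 0.2 m and x of fork in the frame of bar_a between -0.2 and 0.2 m and x of bar_a in the frame of stand between -0.01 and 0.01 m and z of bar_a in the frame of stand between 0.236 and 0.256 m and angle between the x axis of bar_a and the y axis of stand, either way round below 0.05 rad and contact force between the fingers and bar_a below 0.3 N), for 0.2 s.
At the end, for the whole second after the job is handed in: The 14 x 420 mm bar lies through the ring and in the fork, each end at least 10 mm past the middle of its post; every lantern present hangs from it between the posts, with the underside of its crook's top on the bar (within 22 mm of the bar's line, 245 to 275 mm up). A lantern may sway a little (x of ring in the frame of bar_a between -0.2 and 0.2 m and x of fork in the frame of bar_a between -0.2 and 0.2 m and x of bar_a in the frame of stand between -0.01 and 0.01 m and z of bar_a in the frame of stand between 0.236 and 0.256 m and angle between the x axis of bar_a and the y axis of stand, either way round below 0.05 rad and x of lantern1_crook in the frame of stand between -0.022 and 0.022 m and y of lantern1_crook in the frame of stand between -0.175 and 0.175 m and z of lantern1_crook in the frame of stand between 0.245 and 0.275 m and angle between each of lantern1, lantern2, lantern3, lantern4's own z axis and vertical below 0.8 rad and x of lantern2_crook in the frame of stand between -0.022 and 0.022 m and y of lantern2_crook in the frame of stand between -0.175 and 0.175 m and z of lantern2_crook in the frame of stand between 0.245 and 0.275 m and x of lantern3_crook in the frame of stand between -0.022 and 0.022 m and y of lantern3_crook in the frame of stand between -0.175 and 0.175 m and z of lantern3_crook in the frame of stand between 0.245 and 0.275 m and x of lantern4_crook in the frame of stand between -0.022 and 0.022 m and y of lantern4_crook in the frame of stand between -0.175 and 0.175 m and z of lantern4_crook in the frame of stand between 0.245 and 0.275 m); the robot touches nothing.
It fails at once if one of the two wrong bars is taken or pushed away (more than 60 mm) (distance of any of bar_b, bar_c from where it was at the start of the episode above 0.06 m).
It fails at once if the wine, the flowers or the bread is pushed away (more than 50 mm) or knocked over (distance of any of wine, vase, bread from where it was at the start of the episode above 0.05 m or angle between any of wine, vase, bread's own z axis and vertical above 0.6 rad).
Of lantern1, lantern2, lantern3, lantern4 only 3 to 4 are there at a start; the rules pass over those that are not, and their reading is None.
At some moment in a run one of lantern1, lantern2, lantern3, lantern4 may be knocked a few centimetres aside while the robot is not near it.
It also fails if it takes over 210 s, if anything falls off the work surface, if the arm or the gripper's body presses on something with over 40 N, if the wrist force passes 120 N, or if a joint passes its speed limit or range.

## Working session

There is one attempt and no reset: what is moved stays moved. The work goes in short steps, Python scripts to look and compute and a tool call to move; the robot and the scene stay as the last step left them, time stands still between calls to the robot, and variables do not carry over. Pictures are saved under pics/ and viewed, and the job is handed in when it is done.

Besides the shell and the picture viewer there is one more tool, called after ">>>" as name(argument=value, ...), one argument or row to a line, values as JSON. jog_arm: Moves the arm, as the interface text tells. Its arguments: {"type":"object","properties":{"rows":{"type":"array"},"squeeze":{"type":"number"}},"required":["rows"]}

```bash
ls -la; mkdir -p pics; cat > h.py <<'E'
import numpy as np, cv2
from station import ctrl
def snap(name,fn):
    M=ctrl.camera_model(name); im,d=ctrl.camera(name)
    cv2.imwrite(f'pics/{fn}.png',im[:,:,::-1]); np.savez(f'pics/{fn}.npz',im=im,d=d,K=M['K'],E=M['extrinsics'])
    return im,d,np.array(M['K']),np.array(M['extrinsics'])
def load(fn):
    z=np.load(f'pics/{fn}.npz'); return z['im'],z['d'],z['K'],z['E']
def pts(d,K,E):
    v,u=np.mgrid[:d.shape[0],:d.shape[1]]
    P=np.stack([(u-K[0,2])/K[0,0]*d,(v-K[1,2])/K[1,1]*d,d],-1)
    return P@E[:3,:3].T+E[:3,3]
E
python3 - <<'E'
from h import *
for n in ['scene','top','wrist']:
    im,d,K,Ex=snap(n,n+'0'); print(n,K.tolist(),np.round(Ex,3).tolist())
o=ctrl.get_obs();print(o)
E
```

```text
total 12
drwxr-xr-x  3 agent agent 4096 Dec  7 05:53 .
drwxr-xr-x 23 root  root  4096 Dec  7 05:53 ..
drwxr-xr-x  2 agent agent 4096 Dec  7 05:53 pics
scene [[539.6634451963585, 0.0, 313.31077011949543], [0.0, 539.6634451963585, 241.5360015455192], [0.0, 0.0, 1.0]] [[-0.419, 0.643, -0.64, 1.357], [0.908, 0.284, -0.309, 0.408], [-0.016, -0.711, -0.703, 1.062], [0.0, 0.0, 0.0, 1.0]]
top [[460.41394668043665, 0.0, 327.9943683080133], [0.0, 460.41394668043665, 238.01902101136375], [0.0, 0.0, 1.0]] [[-0.012, -0.992, 0.123, 0.417], [-1.0, 0.015, 0.021, 0.022], [-0.022, -0.123, -0.992, 1.351], [0.0, 0.0, 0.0, 1.0]]
wrist [[390.596070614738, 0.0, 320.66471557621156], [0.0, 390.596070614738, 240.61191917628025], [0.0, 0.0, 1.0]] [[0.391, -0.892, -0.227, 0.28], [-0.92, -0.379, -0.096, -0.477], [-0.001, 0.246, -0.969, 0.384], [0.0, 0.0, 0.0, 1.0]]
{'time_s': 0.15, 'qpos': array([-1.23557967e+00,  3.00358501e-01,  1.52140154e+00, -3.39894489e-05,
        1.32071343e+00, -6.66020450e-02]), 'joint_vel': array([ 9.73592743e-05, -2.00208150e-03,  2.23368580e-04,  6.14178296e-06,
        1.66580240e-03,  4.68929541e-04]), 'tau': array([ 1.09338631e-03, -5.31959331e+01, -3.52819133e+01,  7.08119944e-02,
        2.36342428e-02, -6.90221896e-05]), 'ee_pos': array([ 0.21502643, -0.50601838,  0.20502405]), 'eef_rot': array([-1.6000359 ,  1.5699149 ,  1.94338388]), 'force': array([ 0.72641137, -0.49535754, -0.23916825]), 'moment': array([-0.03234699, -0.03294358,  0.00430561]), 'grip_width': 0.09394335130954684}
```

View pics/scene0.png

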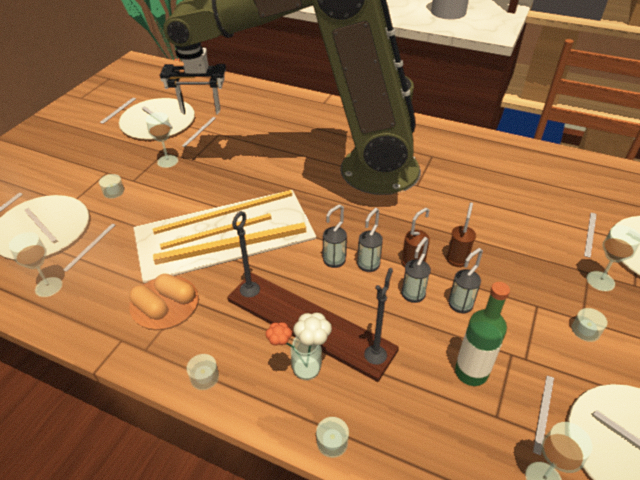

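View pics/top0.png

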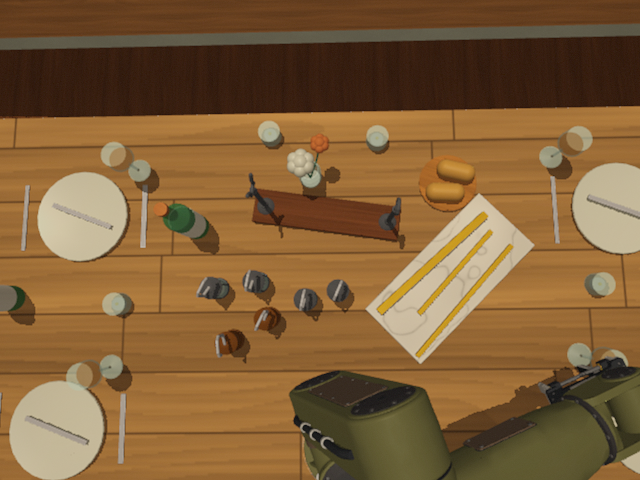

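View pics/wrist0.png

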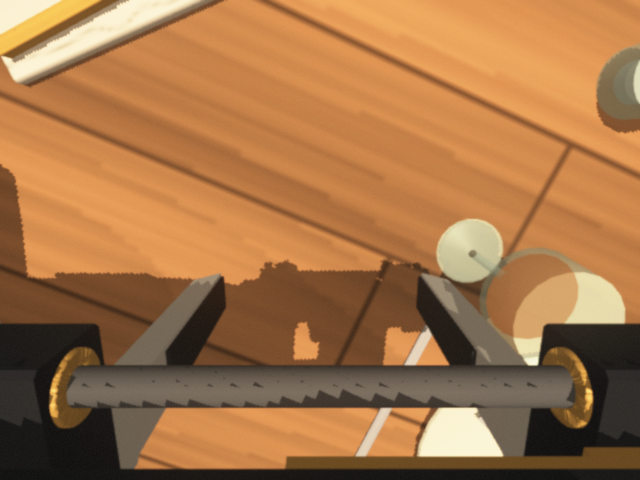

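The scene shows four grey lanterns, two brown look-alikes near the robot (about (416,250) and (461,245) in the scene picture) and three bars. The thin long bar is the one nearest the robot. Next I measure.

```bash
cat > m.py <<'E'
from h import *
def minrect(p): 
    r=cv2.minAreaRect(p.astype(np.float32)); return r
for n in ['top0','scene0']:
    im,d,K,E=load(n); P=pts(d,K,E); ok=d>0
    R=(P[...,0]>0.15)&(P[...,0]<1.0)&(abs(P[...,1])<0.8)&ok
    t=R&(abs(P[...,2])<0.004); print(n,'table z',np.median(P[R&(abs(P[...,2])<0.01)][:,2]))
    hsv=cv2.cvtColor(im,cv2.COLOR_RGB2HSV)
    # brass bars
    br=R&(P[...,2]>0.02)&(P[...,2]<0.045)&(hsv[...,0]>14)&(hsv[...,0]<32)&(hsv[...,1]>120)
    nl,l,s,c=cv2.connectedComponentsWithStats(br.astype(np.uint8))
    for i in range(1,nl):
        if s[i,4]>80:
            q=P[l==i]; r=minrect(q[:,:2]); print('brass',c[i].round(),s[i,4],np.round(r[0],4),np.round(r[1],4),round(r[2],1),'z',np.percentile(q[:,2],[20,50,80]).round(4))
    hi=R&(P[...,2]>0.045)
    nl,l,s,c=cv2.connectedComponentsWithStats(hi.astype(np.uint8))
    for i in range(1,nl):
        if s[i,4]>15:
            q=P[l==i]; print('hi',c[i].round(),s[i,4],'mean',q.mean(0).round(3),'min',q.min(0).round(3),'max',q.max(0).round(3))
E
python3 m.py
```

```text
top0 table z 0.00011315085002761016
brass [432. 263.] 1153 [ 0.506 -0.248] [0.0242 0.4171] 41.3 z [0.0328 0.0352 0.0374]
brass [454. 272.] 542 [ 0.4805 -0.3131] [0.0147 0.3179] 47.1 z [0.0247 0.0272 0.0293]
brass [464. 301.] 739 [ 0.3998 -0.3357] [0.0148 0.4182] 47.6 z [0.0246 0.0271 0.0293]
hi [268. 131.] 187 mean [0.898 0.223 0.047] min [0.866 0.192 0.045] max [0.931 0.252 0.054]
hi [375. 136.] 166 mean [ 0.877 -0.093  0.047] min [ 0.845 -0.121  0.045] max [ 0.909 -0.066  0.052]
hi [574. 142.] 803 mean [ 0.814 -0.609  0.154] min [ 0.782 -0.651  0.045] max [ 0.851 -0.58   0.17 ]
hi [307. 161.] 1120 mean [0.772 0.1   0.159] min [0.727 0.043 0.045] max [0.838 0.156 0.201]
hi [117. 157.] 746 mean [0.794 0.614 0.157] min [0.762 0.585 0.049] max [0.836 0.658 0.173]
hi [456. 170.] 527 mean [ 0.77  -0.321  0.055] min [ 0.741 -0.375  0.045] max [ 0.801 -0.269  0.066]
hi [254. 192.] 225 mean [0.679 0.231 0.212] min [0.65  0.224 0.047] max [0.708 0.241 0.287]
hi [445. 191.] 530 mean [ 0.708 -0.288  0.056] min [ 0.686 -0.34   0.045] max [ 0.734 -0.234  0.067]
hi [394. 210.] 165 mean [ 0.624 -0
[... 3369 characters left out ...]
ax [0.424 0.66  0.05 ]
hi [597. 325.] 61 mean [0.416 0.671 0.046] min [0.394 0.654 0.045] max [0.436 0.685 0.05 ]
hi [195. 365.] 131 mean [ 0.885 -0.114  0.046] min [ 0.853 -0.13   0.045] max [ 0.912 -0.093  0.051]
hi [211. 359.] 20 mean [ 0.857 -0.09   0.046] min [ 0.851 -0.104  0.045] max [ 0.862 -0.078  0.048]
hi [207. 370.] 105 mean [ 0.885 -0.083  0.047] min [ 0.861 -0.099  0.045] max [ 0.91  -0.068  0.049]
hi [202. 367.] 17 mean [ 0.883 -0.095  0.047] min [ 0.876 -0.106  0.045] max [ 0.89  -0.086  0.05 ]
hi [333. 432.] 327 mean [0.902 0.222 0.046] min [0.87  0.189 0.045] max [0.931 0.251 0.05 ]
hi [566. 447.] 1960 mean [0.81  0.616 0.155] min [0.766 0.583 0.045] max [0.839 0.654 0.171]
```

```bash
cat > m2.py <<'E'
from h import *
import sys
def comp(fn):
    im,d,K,E=load(fn); P=pts(d,K,E); return im,d,P
def stand(fn):
    im,d,P=comp(fn)
    R=(d>0)&(P[...,0]>0.55)&(P[...,0]<0.78)&(P[...,1]>-0.25)&(P[...,1]<0.32)
    b=R&(P[...,2]>0.014)&(P[...,2]<0.028)&(im.max(-1)<150)
    nl,l,s,c=cv2.connectedComponentsWithStats(b.astype(np.uint8))
    i=1+np.argmax(s[1:,4]); q=P[l==i]; r=cv2.minAreaRect(q[:,:2].astype(np.float32)); print(fn,'base',np.round(r[0],4),np.round(r[1],4),r[2],'z',np.median(q[:,2]).round(4))
    for nm,x,y in (('ring',.63,-.122),('fork',.68,.232)):
        h=R&(np.hypot(P[...,0]-x,P[...,1]-y)<.05)
        for a,bb in ((.05,.2),(.2,.23),(.235,.25),(.25,.265),(.265,.3)):
            q=P[h&(P[...,2]>a)&(P[...,2]<bb)]
            if len(q): print(nm,a,bb,len(q),q.mean(0).round(4),'x',q[:,0].min().round(4),q[:,0].max().round(4),'zmax',q[:,2].max().round(4))
def lant(fn):
    im,d,P=comp(fn)
    for x,y in ((.429,.026),(.406,.114),(.455,.25),(.438,.366)):
        h=(d>0)&(np.hypot(P[...,0]-x,P[...,1]-y)<.05)
        f=P[h&(P[...,2]>.098)&(P[...,2]<.114)]
        t=P[h&(P[...,2]>.18)]
        w=P[h&(P[...,2]>.145)&(P[...,2]<.175)]
        m=P[h&(P[...,2]>.12)&(P[...,2]<.145)]
        c,rad=cv2.minEnclosingCircle(f[:,:2].astype(np.float32))
        u,s,v=np.linalg.svd(t[:,:2]-t[:,:2].mean(0)); 
        print(fn,'L roof c',np.round(c,4),round(rad,4),'top n',len(t),t.mean(0).round(4),'dir',v[0].round(3),np.degrees(np.arctan2(v[0][1],v[0][0])).round(1),s[:2].round(3))
        for nm,g in(('free+back',w),('back',m)):
            if len(g):
                a=(g[:,:2]-t[:,:2].mean(0))@v[0]; print('   ',nm,len(g),'proj hist',np.histogram(a,bins=np.arange(-.04,.041,.01))[0])
if __name__=='__main__':
    for f in ('top0','scene0'): stand(f); lant(f)
E
python3 m2.py
```

```text
top0 base [0.653  0.0566] [0.4297 0.1011] 81.6085205078125 z 0.0201
ring 0.05 0.2 55 [ 0.6226 -0.1187  0.1263] x 0.6198 0.6297 zmax 0.1955
ring 0.2 0.23 13 [ 0.6265 -0.1158  0.2182] x 0.6201 0.635 zmax 0.2283
ring 0.235 0.25 16 [ 0.6282 -0.1182  0.2412] x 0.6152 0.6403 zmax 0.2474
ring 0.25 0.265 12 [ 0.6164 -0.1188  0.2595] x 0.605 0.6448 zmax 0.2646
ring 0.265 0.3 68 [ 0.6258 -0.1219  0.2726] x 0.6068 0.6458 zmax 0.2794
fork 0.05 0.2 74 [0.6752 0.2308 0.1293] x 0.6719 0.6841 zmax 0.1995
fork 0.2 0.23 20 [0.6766 0.2285 0.2202] x 0.6703 0.6858 zmax 0.2289
fork 0.235 0.25 53 [0.6785 0.2327 0.2428] x 0.6583 0.6955 zmax 0.2499
fork 0.25 0.265 17 [0.6842 0.2306 0.2585] x 0.659 0.6967 zmax 0.2642
fork 0.265 0.3 57 [0.6828 0.2322 0.2775] x 0.6502 0.7085 zmax 0.2871
top0 L roof c [0.428  0.0259] 0.0295 top n 58 [0.4279 0.0257 0.1854] dir [-0.912  0.411] 155.7 [0.106 0.017]
    free+back 1 proj hist [0 0 0 0 0 0 1 0]
top0 L roof c [0.4072 0.1151] 0.0303 top n 55 [0.4061 0.1151 0.1863] dir [-0.98  0.2 ] 168.5 [0.096 0.017]
    free+back 3 proj hist [0 1 0 0 0 0 2 0]
    back 8 proj hist [0 0 
[... 1346 characters left out ...]
 1  0  0  1 18  0]
    back 36 proj hist [ 0 25  9  2  0  0  0  0]
scene0 L roof c [0.4108 0.1134] 0.0287 top n 49 [0.414  0.1125 0.1851] dir [ 0.979 -0.203] -11.7 [0.094 0.015]
    free+back 46 proj hist [ 6 19  0  0  0 14  7  0]
    back 33 proj hist [ 6 22  5  0  0  0  0  0]
scene0 L roof c [0.461  0.2524] 0.0298 top n 52 [0.4624 0.2526 0.1857] dir [ 0.976 -0.217] -12.5 [0.086 0.016]
    free+back 52 proj hist [ 3 25  0  0  0  7 17  0]
    back 36 proj hist [ 0 27  8  1  0  0  0  0]
scene0 L roof c [0.4456 0.37  ] 0.03 top n 56 [0.4458 0.3697 0.186 ] dir [ 0.883 -0.469] -28.0 [0.09  0.018]
    free+back 56 proj hist [ 2 30  0  0  0  1 23  0]
    back 43 proj hist [ 0 31  9  3  0  0  0  0]
```

```bash
python3 - <<'E'
from h import *
im=load('scene0')[0]; cv2.imwrite('pics/c1.png',cv2.resize(im[190:330,310:500,::-1],None,fx=4,fy=4,interpolation=cv2.INTER_CUBIC))
im=load('top0')[0]; cv2.imwrite('pics/c2.png',cv2.resize(im[170:320,190:410,::-1],None,fx=3.6,fy=3.6,interpolation=cv2.INTER_CUBIC))
E
```

```text
(no output)
```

View pics/c1.png

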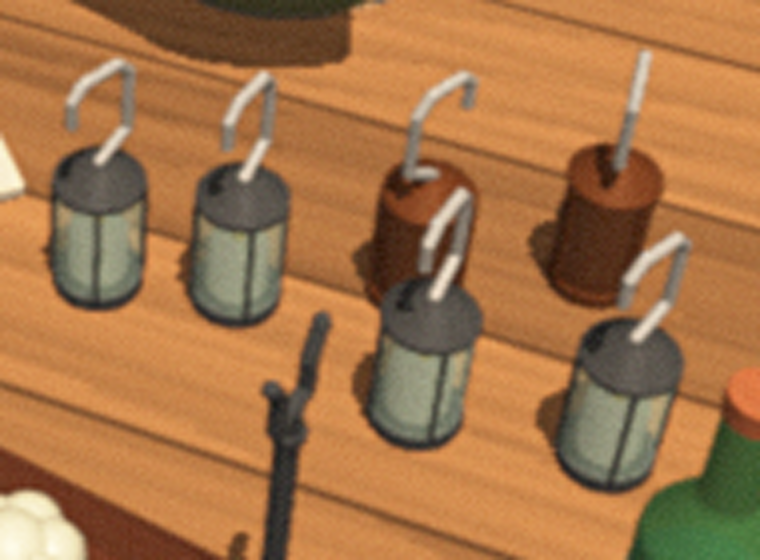

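View pics/c2.png

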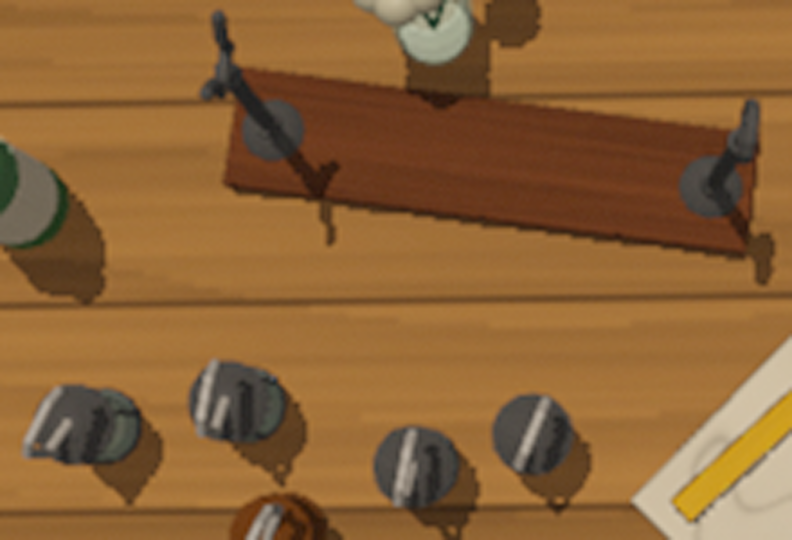

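The scene crop shows the free ends of the crooks pointing away from the robot, towards +x and slightly −y, with yaws of about −12 to −28°. The stand's x-axis sits at −8°, so they only need small turns.

```bash
cat > go.py <<'E'
import sys,numpy as np
from scipy.spatial.transform import Rotation as Ro
from station import ctrl
# usage: go.py x y z jawdeg  -> delta from measured pose (tool straight down)
o=ctrl.get_obs(); R=Ro.from_euler('xyz',o['eef_rot']); p=o['ee_pos']; M=R.as_matrix()
ja=np.degrees(np.arctan2(M[1,1],M[0,1]))
print('t %.2f'%o['time_s'],'tcp',p.round(4),'toolx',M[:,0].round(4),'jaw',ja.round(2),'F',o['force'].round(2),'w',o['grip_width'].round(4),'q',o['qpos'].round(2))
if len(sys.argv)>1:
    x,y,z,j=map(float,sys.argv[1:5])
    y_=np.array([np.cos(np.radians(j)),np.sin(np.radians(j)),0]); 
    if y_@M[:,1]<0 and len(sys.argv)<6: y_=-y_
    x_=np.array([0,0,-1.]); T=np.stack([x_,y_,np.cross(x_,y_)],1)
    rv=np.degrees((Ro.from_matrix(T)*R.inv()).as_rotvec())
    d=np.array([x,y,z])-p; n=max(np.linalg.norm(d)/.0417,np.linalg.norm(rv)/7.16)
    print('d',d.round(4),'rot',rv.round(2),'rows>=%.1f'%n)
E
python3 go.py 0.39 -0.345 0.2 47.8
```

```text
Traceback (most recent call last):
  File "go.py", line 7, in <module>
    print('t %.2f'%o['time_s'],'tcp',p.round(4),'toolx',M[:,0].round(4),'jaw',ja.round(2),'F',o['force'].round(2),'w',o['grip_width'].round(4),'q',o['qpos'].round(2))
                                                                                                                      ^^^^^^^^^^^^^^^^^^^^^
AttributeError: 'float' object has no attribute 'round'
```

```bash
sed -i "s/o\['grip_width'\].round(4)/round(o['grip_width'],4)/" go.py
python3 go.py 0.401 -0.3365 0.15 47.8
```

```text
t 0.15 tcp [ 0.215 -0.506  0.205] toolx [-3.e-04  8.e-04 -1.e+00] jaw -66.98 F [ 0.73 -0.5  -0.24] w 0.0939 q [-1.24  0.3   1.52 -0.    1.32 -0.07]
d [ 0.186   0.1695 -0.055 ] rot [-5.000e-02  1.000e-02 -6.522e+01] rows>=9.1
```

>>> jog_arm(
  rows=[0.0116, 0.0106, 0, 0, 0, 7.1, 0, 0.0116, 0.0106, 0, 0, 0, 7.1, 0, 0.0116, 0.0106, 0, 0, 0, 7.1, 0, 0.0116, 0.0106, 0, 0, 0, 7.1, 0, 0.0116, 0.0106, 0, 0, 0, 7.1, 0, 0.0116, 0.0106, 0, 0, 0, 7.1, 0, 0.0116, 0.0106, 0, 0, 0, 7.1, 0, 0.0116, 0.0106, 0, 0, 0, 7.1, 0],
)

```text
time_s: 0.82
ee_pos: [0.3083, -0.4207, 0.2053]
eef_rot: [-2.498, 1.57, 2.043]
force: [0.2, 0.3, -0.6]
grip_width: 0.0941
```

>>> jog_arm(
  rows=[0.0116, 0.0106, 0, 0, 0, 7.1, 0, 0.0116, 0.0106, 0, 0, 0, 7.1, 0, 0.0116, 0.0106, 0, 0, 0, 7.1, 0, 0.0116, 0.0106, 0, 0, 0, 7.1, 0, 0.0116, 0.0106, 0, 0, 0, 7.1, 0, 0.0116, 0.0106, 0, 0, 0, 7.1, 0, 0.0116, 0.0106, 0, 0, 0, 7.1, 0, 0.0116, 0.0106, 0, 0, 0, 7.1, 0],
)

```text
time_s: 1.48
ee_pos: [0.4011, -0.3359, 0.2052]
eef_rot: [3.124, 1.57, 2.373]
force: [-0.2, -0.4, 0.1]
grip_width: 0.0936
```

```bash
cat > bar.py <<'E'
from h import *
import sys
im,d,K,E=snap('wrist',sys.argv[1]); P=pts(d,K,E)
hsv=cv2.cvtColor(im,cv2.COLOR_RGB2HSV)
print('table',np.median(P[(d>0)&(abs(P[...,2])<.008)][:,2]),'board',np.median(P[(d>0)&(abs(P[...,2]-.014)<.005)][:,2]))
b=(d>0)&(P[...,2]>.02)&(P[...,2]<.042)&(hsv[...,0]>12)&(hsv[...,0]<34)&(hsv[...,1]>110)
nl,l,s,c=cv2.connectedComponentsWithStats(b.astype(np.uint8))
for i in range(1,nl):
    if s[i,4]>200:
        q=P[l==i]; q=q[q[:,2]>np.percentile(q[:,2],80)-.004]; r=cv2.minAreaRect(q[:,:2].astype(np.float32)); print(c[i].round(),np.round(r[0],4),np.round(r[1],4),round(r[2],1),np.median(q[:,2]).round(4),cv2.boxPoints(r).round(3).tolist())
E
python3 go.py 0.401 -0.3365 0.15 47.8; python3 bar.py w1
```

```text
t 1.48 tcp [ 0.4011 -0.3359  0.2052] toolx [-3.e-04  3.e-04 -1.e+00] jaw 46.97 F [-0.2  -0.38  0.14] w 0.0936 q [-0.77  0.24  1.6   0.    1.3  -1.59]
d [-0.0001 -0.0006 -0.0552] rot [-0.02 -0.02  0.83] rows>=1.3
table -0.00047682233343396274 board 0.013487014710599654
[317. 168.] [ 0.3862 -0.3262] [0.0138 0.3337] 47.8 0.0275 [[0.257999986410141, -0.21899999678134918], [0.5049999952316284, -0.4429999887943268], [0.5139999985694885, -0.43299999833106995], [0.2669999897480011, -0.20900000631809235]]
[484. 139.] [ 0.4575 -0.1943] [0.023  0.2559] 41.4 0.0354 [[0.36399999260902405, -0.10599999874830246], [0.5329999923706055, -0.2980000078678131], [0.5509999990463257, -0.28299999237060547], [0.38199999928474426, -0.09099999815225601]]
[394. 217.] [ 0.4595 -0.2965] [0.0147 0.2671] 47.1 0.0274 [[0.3569999933242798, -0.210999995470047], [0.5519999861717224, -0.3930000066757202], [0.5619999766349792, -0.38199999928474426], [0.367000013589859, -0.20000000298023224]]
[437. 355.] [ 0.5801 -0.3389] [0.0164 0.0248] 41.9 0.0354 [[0.5659999847412109, -0.33500000834465027], [0.5820000171661377, -0.3540000021457672], [0.593999981880188, -0.34299999475479126], [0.578000009059906, -0.3240000009536743]]
[432. 419.] [ 0.6322 -0.3937] [0.022  0.0306] 41.0 0.0354 [[0.6140000224113464, -0.3889999985694885], [0.6340000033378601, -0.41200000047683716], [0.6510000228881836, -0.39800000190734863], [0.6299999952316284, -0.375]]
```

View pics/w1.png

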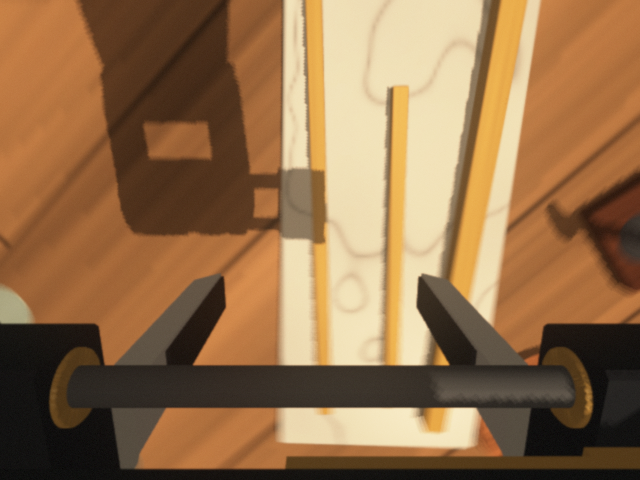

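>>> jog_arm(
  rows=[-0.001, -0.0015, -0.03, 0, 0, 0.8, 0.4, 0, 0, -0.03, 0, 0, 0, 0.4, 0, 0, -0.03, 0, 0, 0, 0.4, 0, 0, -0.03, 0, 0, 0, 0.4, 0, 0, -0.03, 0, 0, 0, 0.4, 0, 0, -0.02, 0, 0, 0, 0.4, 0, 0, -0.01, 0, 0, 0, 0.4, 0, 0, 0, 0, 0, 0, 0.4],
  squeeze=40,
)

```text
time_s: 2.2
ee_pos: [0.3988, -0.3375, 0.0236]
eef_rot: [3.124, 1.567, 2.38]
force: [-0.6, 0.3, -0.5]
grip_width: 0.0566
```

```bash
python3 go.py 0.400 -0.3374 0.017 47.8; python3 bar.py w2
```

```text
t 2.20 tcp [ 0.3988 -0.3375  0.0236] toolx [-0.0026  0.0024 -1.    ] jaw 47.35 F [-0.6   0.31 -0.52] w 0.0566 q [-0.77  0.47  1.76 -0.    0.92 -1.6 ]
d [ 0.0012  0.0001 -0.0066] rot [-0.14 -0.15  0.45] rows>=0.2
table -0.00045595834947186054 board 0.013515941050347063
[319. 175.] [ 0.365  -0.3071] [0.014  0.1647] 47.6 0.0274 [[0.29899999499320984, -0.25699999928474426], [0.42100000381469727, -0.36800000071525574], [0.4309999942779541, -0.3569999933242798], [0.3089999854564667, -0.2460000067949295]]
[478. 175.] [ 0.4146 -0.2552] [0.015  0.1457] 47.2 0.0274 [[0.35600000619888306, -0.210999995470047], [0.46299999952316284, -0.3100000023841858], [0.4729999899864197, -0.29899999499320984], [0.3659999966621399, -0.20000000298023224]]
[615. 259.] [ 0.4812 -0.2217] [0.0242 0.0986] 42.0 0.0353 [[0.4390000104904175, -0.19300000369548798], [0.5049999952316284, -0.26600000262260437], [0.5230000019073486, -0.25], [0.4569999873638153, -0.1770000010728836]]
[321. 431.] [ 0.4551 -0.3891] [0.0137 0.0314] 46.9 0.0274 [[0.4390000104904175, -0.382999986410141], [0.4620000123977661, -0.4050000011920929], [0.47099998593330383, -0.39500001072883606], [0.4480000138282776, -0.37299999594688416]]
```

View pics/w2.png

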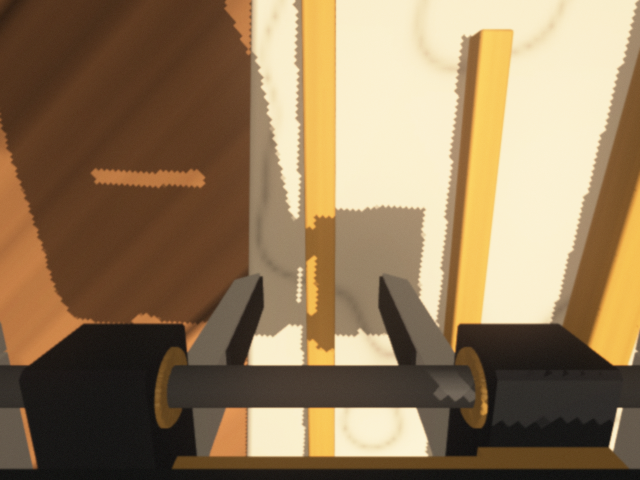

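>>> jog_arm(
  rows=[0, 0, -0.0055, 0, 0, 0.4, 0.4, 0, 0, 0, 0, 0, 0, 0.6, 0, 0, 0, 0, 0, 0, 0.85, 0, 0, 0, 0, 0, 0, 0.9, 0, 0, 0, 0, 0, 0, 1, 0, 0, 0, 0, 0, 0, 1, 0, 0, 0, 0, 0, 0, 1, 0, 0, 0, 0, 0, 0, 1],
  squeeze=40,
)

```text
time_s: 2.92
ee_pos: [0.3997, -0.3381, 0.0201]
eef_rot: [-0.206, 1.571, -0.942]
force: [1.0, 1.3, 1.6]
grip_width: 0.0135
```

>>> jog_arm(
  rows=[0, 0, 0.005, 0, 0, 0, 1, 0, 0, 0.02, 0, 0, 0, 1, 0, 0, 0.02, 0, 0, 0, 1, 0, 0, 0.02, 0, 0, 0, 1, 0, 0, 0.03, 0, 0, 0, 1, 0, 0, 0.03, 0, 0, 0, 1],
)

```text
time_s: 3.42
ee_pos: [0.3993, -0.3377, 0.146]
eef_rot: [3.1, 1.569, 2.364]
force: [-0.1, 0.7, -2.3]
grip_width: 0.0129
```

```bash
python3 go.py; python3 bar.py w3; python3 - <<'E'
from h import *
snap('top','t3');snap('scene','s3')
E
```

```text
t 3.42 tcp [ 0.3993 -0.3377  0.146 ] toolx [-1.e-03  9.e-04 -1.e+00] jaw 47.82 F [-0.05  0.66 -2.29] w 0.0129 q [-0.77  0.3   1.67  0.    1.18 -1.61]
table -0.000468185767476037 board 0.013443393730676045
[516. 166.] [ 0.4725 -0.2116] [0.0234 0.2695] 41.3 0.0354 [[0.375, -0.11800000071525574], [0.5529999732971191, -0.32100000977516174], [0.5699999928474426, -0.3050000071525574], [0.3919999897480011, -0.10300000011920929]]
[413. 197.] [ 0.4312 -0.2703] [0.0146 0.191 ] 47.1 0.0274 [[0.35600000619888306, -0.210999995470047], [0.4959999918937683, -0.3409999907016754], [0.5059999823570251, -0.33000001311302185], [0.3659999966621399, -0.20000000298023224]]
[580. 439.] [ 0.6852 -0.2933] [0.0807 0.0058] 87.8 0.039 [[0.6809999942779541, -0.33399999141693115], [0.6869999766349792, -0.33399999141693115], [0.6899999976158142, -0.2529999911785126], [0.6840000152587891, -0.2529999911785126]]
```

View pics/s3.png

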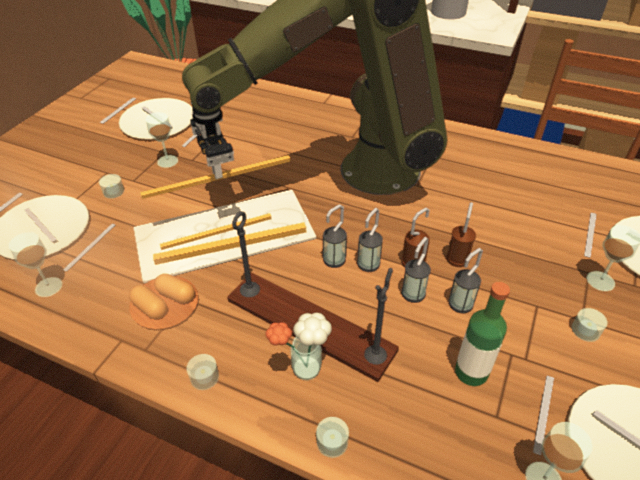

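```bash
cat > held.py <<'E'
from h import *
import sys
def held(fn,zlo,zhi,px,py):
    im,d,K,E=load(fn);P=pts(d,K,E);hsv=cv2.cvtColor(im,cv2.COLOR_RGB2HSV)
    b=(d>0)&(P[...,2]>zlo)&(P[...,2]<zhi)&(hsv[...,0]>12)&(hsv[...,0]<34)&(hsv[...,1]>110)&(np.hypot(P[...,0]-px,P[...,1]-py)<.3)
    nl,l,s,c=cv2.connectedComponentsWithStats(b.astype(np.uint8))
    m=np.zeros_like(b)
    for i in range(1,nl):
        if s[i,4]>25: m|=l==i
    q=P[m]; 
    if len(q)<30: print(fn,'none');return
    dlt=q-q.mean(0);v=np.linalg.svd(dlt,full_matrices=False)[2][0]; v=v*np.sign(v[1])
    a=dlt@v; c=q.mean(0)
    e0,e1=c+v*a.min(),c+v*a.max()
    print(fn,len(q),'ends',e0.round(4),e1.round(4),'len',np.ptp(a).round(4),'mid',((e0+e1)/2).round(4),'ang',np.degrees(np.arctan2(v[1],v[0])).round(2),'pitch',np.degrees(np.arcsin(v[2])).round(2))
if __name__=='__main__':
    zl,zh,x,y=map(float,sys.argv[2:6])
    for f in sys.argv[1].split(','): held(f,zl,zh,x,y)
E
python3 held.py t3,s3,w3 .1 .2 .399 -.338
```

```text
t3 734 ends [ 0.5563 -0.4759  0.1602] [ 0.2454 -0.1948  0.1576] len 0.4192 mid [ 0.4008 -0.3353  0.1589] ang 137.88 pitch -0.35
s3 996 ends [ 0.5589 -0.4769  0.1553] [ 0.2486 -0.1951  0.1519] len 0.4191 mid [ 0.4038 -0.336   0.1536] ang 137.75 pitch -0.46
w3 12869 ends [ 0.4649 -0.3971  0.1539] [ 0.3059 -0.2527  0.1536] len 0.2147 mid [ 0.3854 -0.3249  0.1538] ang 137.76 pitch -0.08
```

>>> jog_arm(
  rows=[0, 0, 0.04, 0, 0, 0, 1, 0, 0, 0.04, 0, 0, 0, 1, 0, 0, 0.04, 0, 0, 0, 1, 0.01, 0.02, 0.03, 0, 0, -5, 1, 0.01, 0.02, 0.03, 0, 0, -5, 1, 0.01, 0.02, 0.03, 0, 0, -5, 1, 0.01, 0.03, 0.02, 0, 0, -5, 1, 0.01, 0.03, 0.02, 0, 0, -5, 1],
)

```text
time_s: 4.23
ee_pos: [0.4499, -0.2171, 0.3949]
eef_rot: [-2.489, 1.569, 2.616]
force: [0.7, -0.8, -1.2]
grip_width: 0.0131
```

```bash
python3 go.py .661 .0995 .40 -8.2
```

```text
t 4.23 tcp [ 0.4499 -0.2171  0.3949] toolx [-1.2e-03  7.0e-04 -1.0e+00] jaw 22.52 F [ 0.66 -0.79 -1.24] w 0.0131 q [-0.52  0.12  1.31  0.    1.71 -0.92]
d [0.2111 0.3166 0.0051] rot [ -0.06  -0.06 -30.72] rows>=9.1
```

>>> jog_arm(
  rows=[0.0176, 0.0264, 0, 0, 0, -2.56, 1, 0.0176, 0.0264, 0, 0, 0, -2.56, 1, 0.0176, 0.0264, 0, 0, 0, -2.56, 1, 0.0176, 0.0264, 0, 0, 0, -2.56, 1, 0.0176, 0.0264, 0, 0, 0, -2.56, 1, 0.0176, 0.0264, 0, 0, 0, -2.56, 1, 0.0176, 0.0264, 0, 0, 0, -2.56, 1, 0.0176, 0.0264, 0, 0, 0, -2.56, 1],
)

```text
time_s: 4.9
ee_pos: [0.5912, -0.0054, 0.3932]
eef_rot: [-1.677, 1.568, 3.075]
force: [-1.1, -0.6, -1.3]
grip_width: 0.0136
```

>>> jog_arm(
  rows=[0.0176, 0.0264, 0, 0, 0, -2.56, 1, 0.0176, 0.0264, 0, 0, 0, -2.56, 1, 0.0176, 0.0264, 0, 0, 0, -2.56, 1, 0.0176, 0.0264, 0, 0, 0, -2.56, 1, 0, 0, 0, 0, 0, 0, 1, 0, 0, 0, 0, 0, 0, 1],
)

```text
time_s: 5.4
ee_pos: [0.6615, 0.1, 0.3917]
eef_rot: [-1.332, 1.566, -3.039]
force: [-0.7, -0.9, -2.0]
grip_width: 0.0136
```

```bash
python3 go.py .661 .0995 .40 -8.2; python3 - <<'E'
from h import *
snap('top','t4');snap('scene','s4');snap('wrist','w4')
E
python3 held.py t4,s4,w4 .35 .45 .66 .1
```

```text
t 5.40 tcp [0.6615 0.1    0.3917] toolx [-4.4e-03 -5.0e-04 -1.0e+00] jaw -7.79 F [-0.74 -0.87 -2.04] w 0.0136 q [ 0.1   0.57  0.73 -0.    1.85  0.23]
d [-0.0005 -0.0005  0.0083] rot [ 0.03 -0.25 -0.41] rows>=0.2
t4 1012 ends [ 0.6314 -0.1047  0.3984] [0.6883 0.3107 0.3986] len 0.4193 mid [0.6598 0.103  0.3985] ang 82.2 pitch 0.03
s4 1967 ends [ 0.6364 -0.1102  0.3975] [0.6942 0.3074 0.397 ] len 0.4216 mid [0.6653 0.0986 0.3973] ang 82.11 pitch -0.06
w4 12981 ends [0.6478 0.0104 0.4019] [0.6775 0.2232 0.4011] len 0.2149 mid [0.6626 0.1168 0.4015] ang 82.07 pitch -0.21
```

View pics/s4.png

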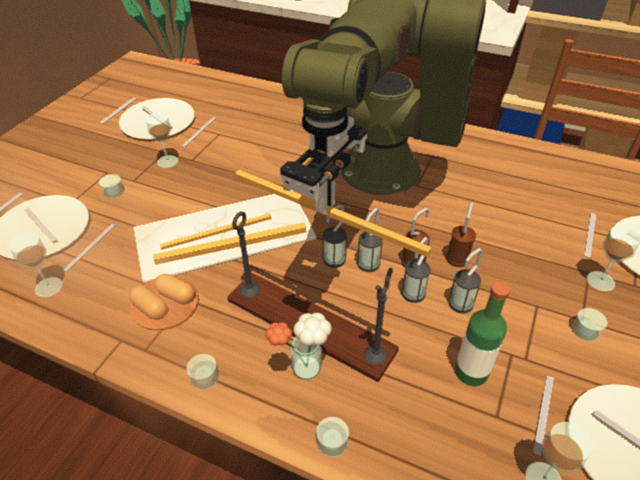

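View pics/w4.png

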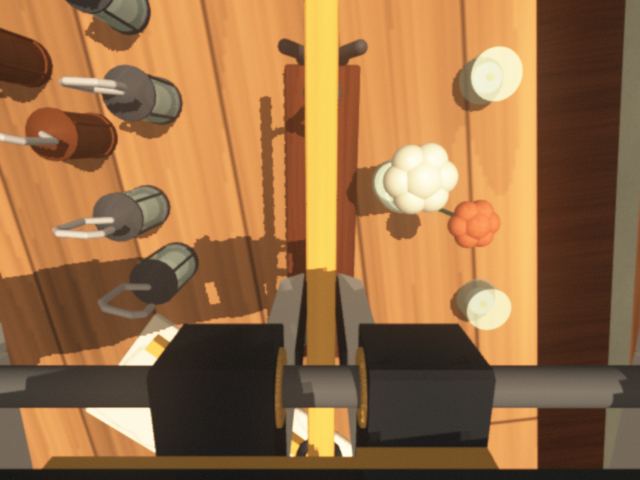

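>>> jog_arm(
  rows=[-0.003, 0, -0.02, 0, -0.25, -0.3, 1, 0, 0, -0.025, 0, 0, 0, 1, 0, 0, -0.02, 0, 0, 0, 1, 0, 0, -0.015, 0, 0, 0, 1, 0, 0, 0, 0, 0, 0, 1, 0, 0, 0, 0, 0, 0, 1],
)

```text
time_s: 6.05
ee_pos: [0.6575, 0.0979, 0.3155]
eef_rot: [1.694, 1.567, -0.021]
force: [-0.6, 0.3, -1.2]
grip_width: 0.0134
```

```bash
python3 go.py .6585 .0995 .306 -8.2; python3 - <<'E'
from h import *
snap('top','t5');snap('scene','s5');snap('wrist','w5')
im=load('s5')[0]; cv2.imwrite('pics/c5.png',cv2.resize(im[190:380,210:430,::-1],None,fx=3.6,fy=3.15,interpolation=cv2.INTER_CUBIC))
im=load('t5')[0]; cv2.imwrite('pics/c5t.png',cv2.resize(im[150:270,220:420,::-1],None,fx=4,fy=4,interpolation=cv2.INTER_CUBIC))
im,d,K,E=load('w5');P=pts(d,K,E)
h=(d>0)&(np.hypot(P[...,0]-.68,P[...,1]-.233)<.045)&(im.max(-1)<120)
for a,b in((.235,.25),(.25,.265),(.265,.275),(.275,.295)):
    q=P[h&(P[...,2]>a)&(P[...,2]<b)]
    if len(q): print(a,len(q),q.mean(0).round(4),q.min(0).round(4),q.max(0).round(4))
E
python3 held.py t5,s5,w5 .29 .33 .66 .1
```

```text
t 6.05 tcp [0.6575 0.0979 0.3155] toolx [ 4.2e-03 -1.0e-04 -1.0e+00] jaw -8.25 F [-0.65  0.29 -1.21] w 0.0134 q [ 0.09  0.53  0.96 -0.    1.65  0.24]
d [ 0.001   0.0016 -0.0095] rot [0.01 0.24 0.05] rows>=0.2
0.235 190 [0.684  0.228  0.2439] [0.6595 0.2249 0.2383] [0.6983 0.2335 0.25  ]
0.25 294 [0.6803 0.2288 0.2591] [0.6595 0.2248 0.25  ] [0.6984 0.2376 0.265 ]
0.265 513 [0.6795 0.2305 0.2701] [0.6551 0.2239 0.2651] [0.7028 0.2386 0.275 ]
0.275 744 [0.6785 0.2308 0.2801] [0.6496 0.2236 0.275 ] [0.7089 0.2394 0.2847]
t5 858 ends [ 0.6255 -0.1069  0.3219] [0.6862 0.309  0.3229] len 0.4203 mid [0.6558 0.1011 0.3224] ang 81.7 pitch 0.14
s5 1654 ends [ 0.6326 -0.1091  0.3206] [0.692  0.3063 0.3212] len 0.4196 mid [0.6623 0.0986 0.3209] ang 81.87 pitch 0.09
w5 12870 ends [0.6443 0.0106 0.3242] [0.6754 0.2232 0.3243] len 0.2148 mid [0.6598 0.1169 0.3242] ang 81.69 pitch 0.03
```

View pics/c5.png

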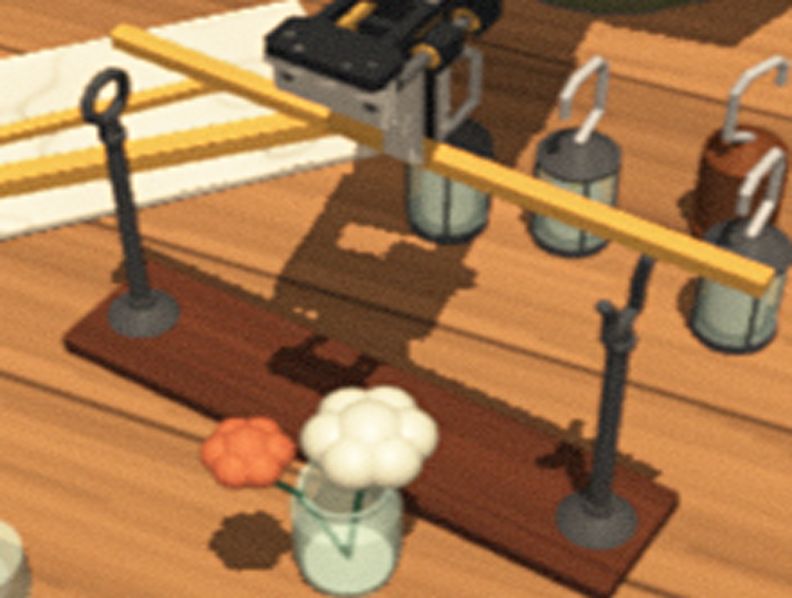

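View pics/c5t.png

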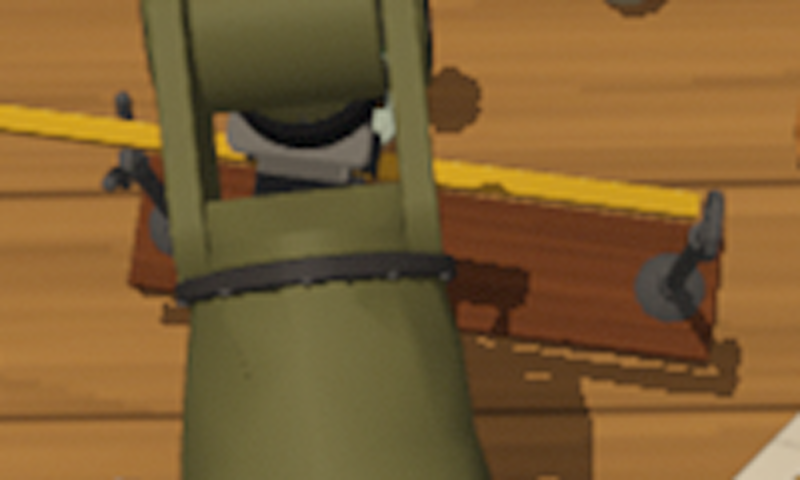

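View pics/w5.png

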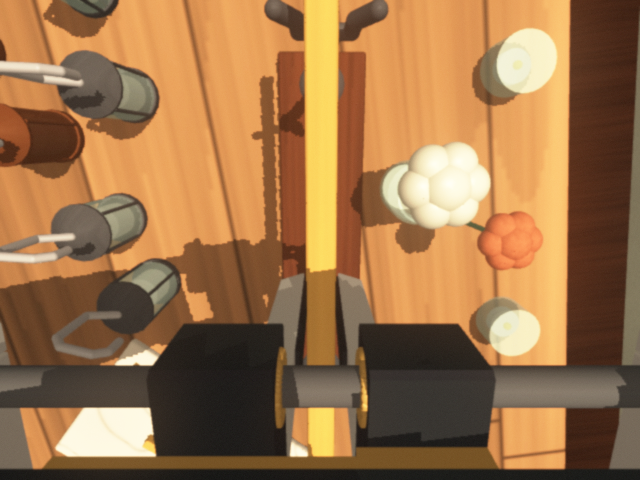

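>>> jog_arm(
  rows=[0.0025, 0, -0.02, 0, 0.1, 0, 1, 0, 0, -0.015, 0, 0, 0, 1, 0, 0, -0.01, 0, 0, 0, 1, 0, 0, 0, 0, 0, 0, 1, 0, 0, 0, 0, 0, 0, 1],
)

```text
time_s: 6.62
ee_pos: [0.6605, 0.0987, 0.2707]
eef_rot: [1.732, 1.568, 0.018]
force: [-0.3, -0.2, -0.9]
grip_width: 0.0134
```

```bash
python3 go.py .6585 .0995 .2533 -8.2; python3 - <<'E'
from h import *
snap('top','t6');snap('scene','s6');snap('wrist','w6')
im=load('s6')[0]; cv2.imwrite('pics/c6.png',cv2.resize(im[200:340,210:430,::-1],None,fx=3.6,fy=3.6,interpolation=cv2.INTER_CUBIC))
E
python3 held.py t6,s6,w6 .25 .3 .66 .1
```

```text
t 6.62 tcp [0.6605 0.0987 0.2707] toolx [ 3.1e-03  1.0e-04 -1.0e+00] jaw -8.2 F [-0.32 -0.17 -0.94] w 0.0134 q [ 0.09  0.54  1.03 -0.    1.56  0.24]
d [-0.002   0.0008 -0.0174] rot [-0.    0.18 -0.  ] rows>=0.4
t6 772 ends [ 0.6284 -0.1058  0.2775] [0.6897 0.3095 0.278 ] len 0.4198 mid [0.6591 0.1019 0.2777] ang 81.61 pitch 0.06
s6 1524 ends [ 0.6325 -0.1284  0.2752] [0.6945 0.3066 0.2761] len 0.4394 mid [0.6635 0.0891 0.2757] ang 81.89 pitch 0.12
w6 12945 ends [0.6471 0.0108 0.2792] [0.6785 0.2282 0.2787] len 0.2197 mid [0.6628 0.1195 0.279 ] ang 81.77 pitch -0.11
```

View pics/c6.png

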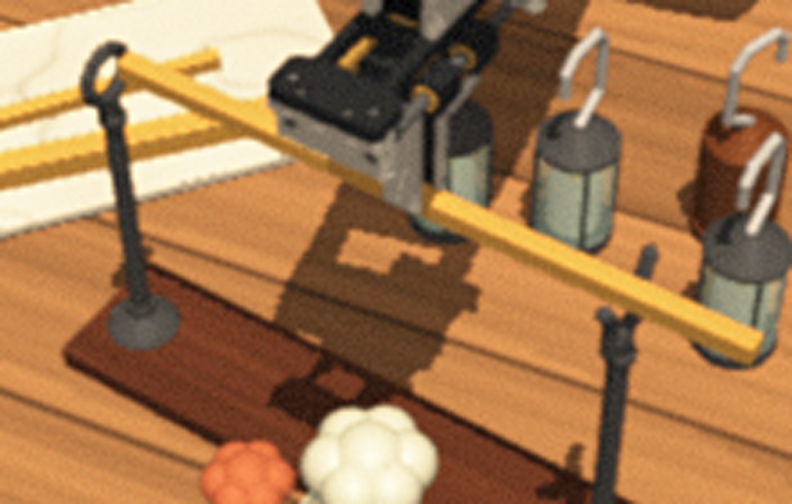

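View pics/w6.png

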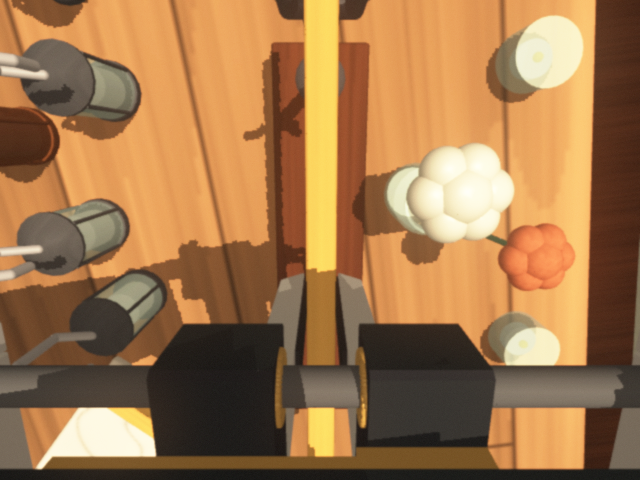

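>>> jog_arm(
  rows=[0, 0, -0.009, 0, 0.1, 0, 1, 0, 0, -0.008, 0, 0, 0, 1, 0, 0, 0, 0, 0, 0, 1, 0, 0, 0, 0, 0, 0, 1],
)

```text
time_s: 7.1
ee_pos: [0.6601, 0.0987, 0.2521]
eef_rot: [-1.155, 1.57, -2.869]
force: [0.4, -0.3, -1.2]
grip_width: 0.0134
```

```bash
python3 go.py .6585 .0995 .2533 -8.2; python3 - <<'E'
from h import *
snap('top','t7');snap('scene','s7');snap('wrist','w7')
im=load('s7')[0]; a=cv2.resize(im[200:260,210:290,::-1],None,fx=8,fy=8,interpolation=cv2.INTER_CUBIC);cv2.imwrite('pics/c7.png',a)
E
python3 held.py t7,s7,w7 .24 .28 .66 .1
```

```text
t 7.10 tcp [0.6601 0.0987 0.2521] toolx [-6.e-04 -2.e-04 -1.e+00] jaw -8.2 F [ 0.44 -0.31 -1.17] w 0.0134 q [ 0.09  0.55  1.07 -0.    1.53  0.24]
d [-0.0016  0.0008  0.0012] rot [ 0.01 -0.04 -0.  ] rows>=0.1
t7 743 ends [ 0.6283 -0.1055  0.2586] [0.689  0.3077 0.2593] len 0.4177 mid [0.6586 0.1011 0.259 ] ang 81.64 pitch 0.09
s7 1437 ends [ 0.6322 -0.1236  0.2565] [0.6944 0.3072 0.2578] len 0.4353 mid [0.6633 0.0918 0.2571] ang 81.79 pitch 0.17
w7 12952 ends [0.6467 0.0103 0.2607] [0.6785 0.229  0.2603] len 0.2209 mid [0.6626 0.1197 0.2605] ang 81.72 pitch -0.1
```

View pics/c7.png

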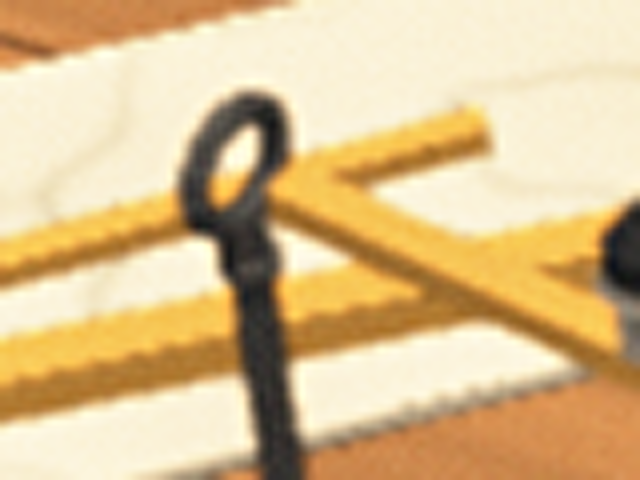

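>>> jog_arm(
  rows=[-0.0007, -0.005, 0.001, 0, 0, 0, 1, -0.0007, -0.005, 0, 0, 0, 0, 1, -0.0007, -0.005, 0, 0, 0, 0, 1, -0.0007, -0.005, 0, 0, 0, 0, 1, -0.0007, -0.005, 0, 0, 0, 0, 1],
)

```text
time_s: 7.67
ee_pos: [0.6568, 0.073, 0.254]
eef_rot: [1.657, 1.57, -0.057]
force: [-1.3, -0.9, -2.9]
grip_width: 0.0131
```

```bash
python3 go.py; python3 - <<'E'
from h import *
snap('scene','s8')
im=load('s8')[0]; a=cv2.resize(im[200:260,210:290,::-1],None,fx=8,fy=8,interpolation=cv2.INTER_CUBIC);cv2.imwrite('pics/c8.png',a)
E
```

```text
t 7.67 tcp [0.6568 0.073  0.254 ] toolx [ 9.e-04 -1.e-04 -1.e+00] jaw -8.22 F [-1.25 -0.9  -2.86] w 0.0131 q [ 0.06  0.53  1.09 -0.    1.52  0.2 ]
```

View pics/c8.png

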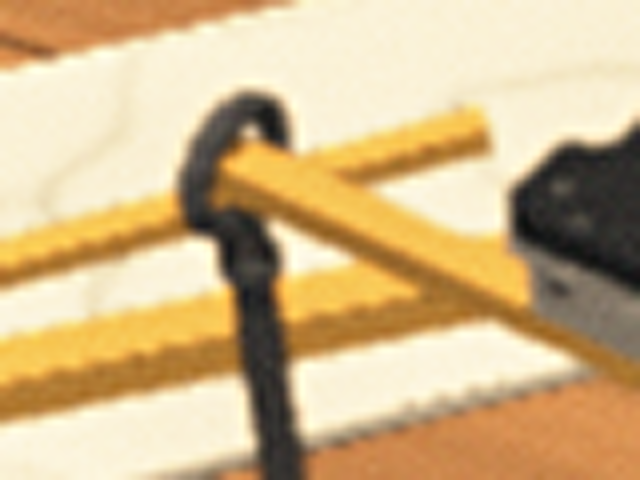

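>>> jog_arm(
  rows=[-0.0007, -0.005, 0, 0, 0, 0, 1, -0.0007, -0.005, 0, 0, 0, 0, 1, -0.0007, -0.005, 0, 0, 0, 0, 1, -0.0007, -0.005, 0, 0, 0, 0, 1, 0, 0, 0, 0, 0, 0, 1],
)

```text
time_s: 8.13
ee_pos: [0.654, 0.0527, 0.254]
eef_rot: [1.518, 1.57, -0.197]
force: [0.7, 1.1, -0.9]
grip_width: 0.0133
```

```bash
python3 go.py; python3 - <<'E'
from h import *
snap('scene','s9');snap('top','t9')
im=load('s9')[0]; a=cv2.resize(im[190:350,210:420,::-1],None,fx=3.6,fy=3.6,interpolation=cv2.INTER_CUBIC);cv2.imwrite('pics/c9.png',a)
E
python3 held.py t9,s9 .22 .28 .66 .1
```

```text
t 8.13 tcp [0.654  0.0527 0.254 ] toolx [ 9.e-04 -2.e-04 -1.e+00] jaw -8.24 F [ 0.68  1.06 -0.9 ] w 0.0133 q [ 0.02  0.52  1.11 -0.    1.52  0.17]
t9 755 ends [ 0.622  -0.1505  0.2608] [0.6835 0.2632 0.261 ] len 0.4183 mid [0.6527 0.0563 0.2609] ang 81.55 pitch 0.03
s9 1332 ends [ 0.6285 -0.1574  0.258 ] [0.6878 0.2613 0.2589] len 0.4229 mid [0.6581 0.0519 0.2585] ang 81.94 pitch 0.12
```

View pics/c9.png

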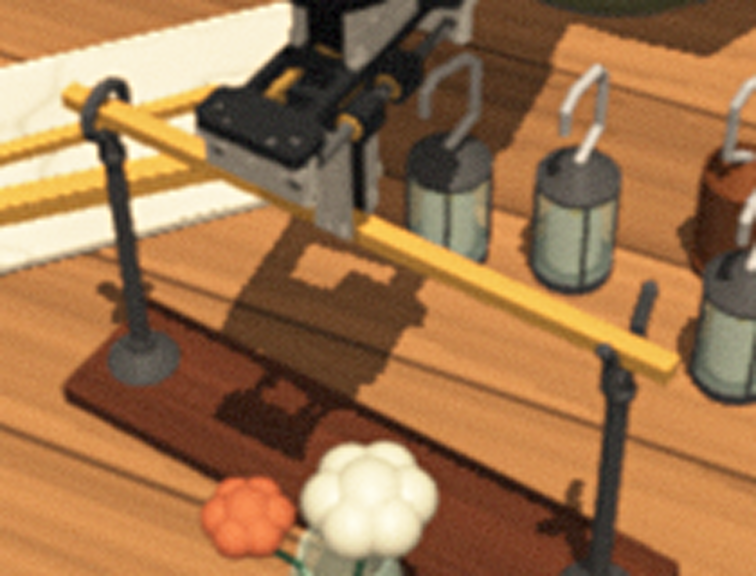

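>>> jog_arm(
  rows=[0, 0, -0.003, 0, 0, 0, 1, 0, 0, -0.001, 0, 0, 0, 1, 0, 0, 0, 0, 0, 0, 0.8, 0, 0, 0, 0, 0, 0, 0.65, 0, 0, 0, 0, 0, 0, 0.65, 0, 0, 0.01, 0, 0, 0, 0.65, 0, 0, 0.03, 0, 0, 0, 0.65, 0, 0, 0.04, 0, 0, 0, 0.65],
)

```text
time_s: 8.9
ee_pos: [0.6533, 0.0537, 0.3289]
eef_rot: [-1.392, 1.567, -3.106]
force: [-0.2, -0.6, 0.4]
grip_width: 0.0328
```

```bash
python3 go.py; python3 - <<'E'
from h import *
snap('scene','s10');snap('top','t10');snap('wrist','w10')
im=load('s10')[0]; a=cv2.resize(im[190:350,210:420,::-1],None,fx=3.6,fy=3.6,interpolation=cv2.INTER_CUBIC);cv2.imwrite('pics/c10.png',a)
E
python3 held.py t10,s10,w10 .22 .28 .66 .1
```

```text
t 8.90 tcp [0.6533 0.0537 0.3289] toolx [-4.1e-03 -1.0e-04 -1.0e+00] jaw -8.2 F [-0.16 -0.61  0.41] w 0.0328 q [ 0.03  0.51  0.95 -0.    1.68  0.17]
t10 691 ends [ 0.6218 -0.1505  0.2568] [0.6833 0.2648 0.2576] len 0.4198 mid [0.6525 0.0571 0.2572] ang 81.58 pitch 0.12
s10 1593 ends [ 0.6278 -0.1535  0.2549] [0.6879 0.262  0.2548] len 0.4198 mid [0.6579 0.0542 0.2548] ang 81.77 pitch -0.03
w10 8574 ends [ 0.6269 -0.1253  0.2566] [0.6753 0.2063 0.2576] len 0.3351 mid [0.6511 0.0405 0.2571] ang 81.68 pitch 0.17
```

View pics/c10.png

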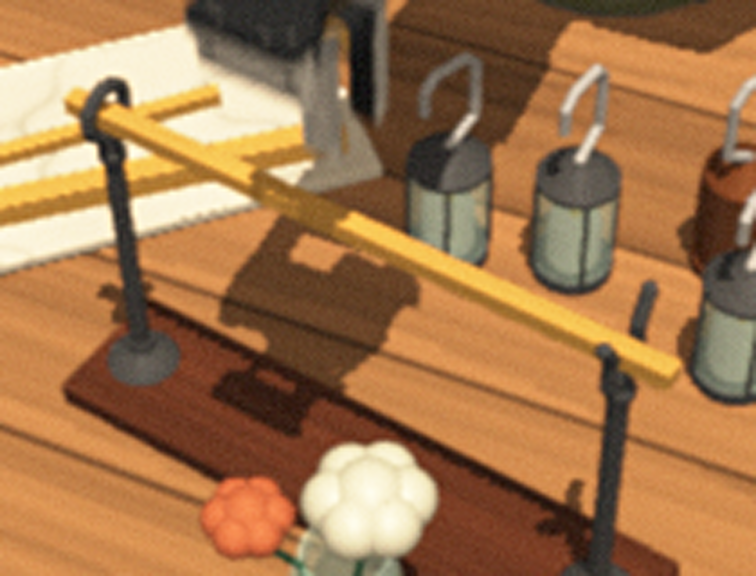

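```bash
python3 go.py .443 .371 .27 63
```

```text
t 9.05 tcp [0.6547 0.0538 0.3341] toolx [ 7.4e-03  1.0e-04 -1.0e+00] jaw -8.2 F [-0.02  0.04 -0.61] w 0.0329 q [ 0.03  0.5   0.95 -0.    1.68  0.17]
d [-0.2117  0.3172 -0.0641] rot [-0.27  0.36 71.2 ] rows>=9.9
```

>>> jog_arm(
  rows=[-0.018, 0.026, 0.02, 0, 0, 5.9, 0.65, -0.018, 0.026, 0, 0, 0, 5.9, 0.65, -0.018, 0.026, 0, 0, 0, 5.9, 0.65, -0.018, 0.026, 0, 0, 0, 5.9, 0.65, -0.018, 0.026, 0, 0, 0, 5.9, 0.65, -0.018, 0.026, 0, 0, 0, 5.9, 0.65, -0.018, 0.026, 0, 0, 0, 5.9, 0.65, -0.018, 0.026, 0, 0, 0, 5.9, 0.65],
)

```text
time_s: 9.72
ee_pos: [0.5088, 0.2627, 0.3495]
eef_rot: [-3.088, 1.57, 2.31]
force: [-0.1, 1.2, 0.3]
grip_width: 0.0324
```

>>> jog_arm(
  rows=[-0.017, 0.027, -0.02, 0, 0, 5.9, 0.6, -0.017, 0.027, -0.02, 0, 0, 5.9, 0.6, -0.017, 0.027, -0.02, 0, 0, 5.9, 0.6, -0.015, 0.027, -0.02, 0, 0, 5.9, 0.6, 0, 0, 0, 0, 0, 0, 0.6, 0, 0, 0, 0, 0, 0, 0.6],
)

```text
time_s: 10.22
ee_pos: [0.443, 0.3703, 0.2686]
eef_rot: [-2.23, 1.569, -2.706]
force: [0.0, -0.5, 0.3]
grip_width: 0.0378
```

```bash
cat > lan.py <<'E'
from h import *
import sys
# lan.py fn x y  : wrist view of lantern near x,y
fn=sys.argv[1]; x,y=map(float,sys.argv[2:4]); cam=sys.argv[4] if len(sys.argv)>4 else 'wrist'
im,d,K,E=snap(cam,fn); P=pts(d,K,E)
h=(d>0)&(np.hypot(P[...,0]-x,P[...,1]-y)<.06)
f=P[h&(P[...,2]>.098)&(P[...,2]<.113)]; t=P[h&(P[...,2]>.18)&(P[...,2]<.192)]
if len(f)>5:
  c,r=cv2.minEnclosingCircle(f[:,:2].astype(np.float32)); print('roof',np.round(c,4),round(r,4),len(f))
m=t[:,:2].mean(0); v=np.linalg.svd(t[:,:2]-m,full_matrices=False)[2][0]; v*=np.sign(v[0]); a=(t[:,:2]-m)@v
print('top n',len(t),'mid',(m+v*(a.min()+a.max())/2).round(4),'mean',m.round(4),'len',np.ptp(a).round(4),'yaw',np.degrees(np.arctan2(v[1],v[0])).round(1),'zmax',np.percentile(t[:,2],95).round(4))
E
python3 go.py .443 .371 .184 63;python3 lan.py w11 .443 .371; python3 lan.py t11 .443 .371 top; python3 lan.py s11 .443 .371 scene
```

```text
t 10.22 tcp [0.443  0.3703 0.2686] toolx [-1.9e-03 -9.0e-04 -1.0e+00] jaw 62.7 F [ 0.03 -0.45  0.3 ] w 0.0378 q [ 0.63  0.32  1.34  0.    1.48 -0.46]
d [ 0.      0.0007 -0.0846] rot [ 0.05 -0.11  0.3 ] rows>=2.0
roof [0.4393 0.3711] 0.0286 1971
top n 695 mid [0.4404 0.3712] mean [0.4386 0.3721] len 0.0472 yaw -26.4 zmax 0.188
roof [0.4401 0.3668] 0.0272 135
top n 14 mid [0.4555 0.3652] mean [0.4559 0.3648] len 0.0117 yaw -40.9 zmax 0.189
roof [0.4457 0.3688] 0.0306 278
top n 55 mid [0.4442 0.3699] mean [0.4452 0.3694] len 0.0407 yaw -29.1 zmax 0.189
```

View pics/w11.png

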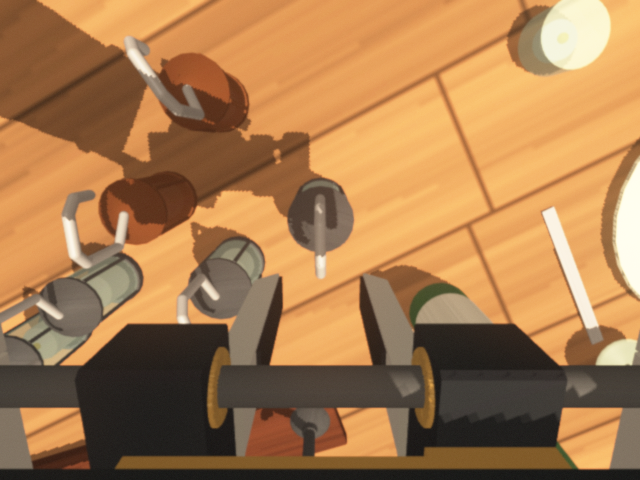

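>>> jog_arm(
  rows=[-0.001, 0.001, -0.02, 0, -0.1, 0.5, 0.6, -0.001, 0, -0.02, 0, 0, 0.5, 0.6, 0, 0, -0.02, 0, 0, 0, 0.6, 0, 0, -0.018, 0, 0, 0, 0.6, 0, 0, -0.007, 0, 0, 0, 0.6, 0, 0, 0, 0, 0, 0, 0.6],
)

```text
time_s: 10.87
ee_pos: [0.4424, 0.3698, 0.1841]
eef_rot: [0.179, 1.57, -0.283]
force: [-0.6, -0.1, 0.2]
grip_width: 0.0378
```

```bash
python3 go.py .441 .3712 .182 63.6;python3 lan.py w12 .443 .371
```

```text
t 10.87 tcp [0.4424 0.3698 0.1841] toolx [ 7.e-04 -2.e-04 -1.e+00] jaw 63.49 F [-0.64 -0.12  0.18] w 0.0378 q [ 0.63  0.38  1.47 -0.    1.3  -0.48]
d [-0.0014  0.0014 -0.0021] rot [0.01 0.04 0.11] rows>=0.1
roof [0.4395 0.3712] 0.0281 3267
top n 1628 mid [0.4403 0.3713] mean [0.438  0.3725] len 0.047 yaw -27.9 zmax 0.1902
```

View pics/w12.png

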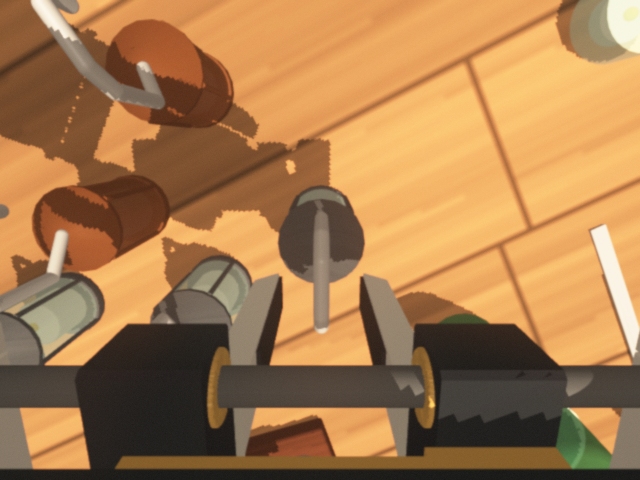

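>>> jog_arm(
  rows=[-0.0018, 0.0012, -0.002, 0, 0, 0, 0.6, 0, 0, 0, 0, 0, 0, 0.8, 0, 0, 0, 0, 0, 0, 1, 0, 0, 0, 0, 0, 0, 1, 0, 0, 0, 0, 0, 0, 1, 0, 0, 0, 0, 0, 0, 1],
  squeeze=40,
)

```text
time_s: 11.42
ee_pos: [0.4403, 0.3719, 0.1832]
eef_rot: [0.866, 1.568, 0.405]
force: [-0.4, -0.0, 0.7]
grip_width: 0.0074
```

>>> jog_arm(
  rows=[0, 0, 0.005, 0, 0, 0, 1, 0, 0, 0.01, 0, 0, 0, 1, 0, 0, 0.02, 0, 0, 0, 1, 0, 0, 0.03, 0, 0, 0, 1, 0, 0, 0.04, 0, 0, 0, 1, 0, 0, 0.04, 0, 0, 0, 1, 0, 0, 0.04, 0, 0, 0, 1, 0, 0, 0.03, 0, 0, 0, 1],
)

```text
time_s: 12.08
ee_pos: [0.4398, 0.3716, 0.4026]
eef_rot: [1.016, 1.565, 0.555]
force: [-0.8, 0.7, -1.3]
grip_width: 0.0066
```

```bash
python3 go.py .5836 .178 .40 81.8; python3 - <<'E'
from h import *
snap('scene','s13')
E
```

```text
t 12.08 tcp [0.4398 0.3716 0.4026] toolx [ 0.005   0.0031 -1.    ] jaw 63.6 F [-0.81  0.75 -1.34] w 0.0066 q [ 0.64  0.3   1.07 -0.    1.76 -0.47]
d [ 0.1438 -0.1936 -0.0026] rot [-0.22  0.25 18.2 ] rows>=5.8
```

View pics/s13.png

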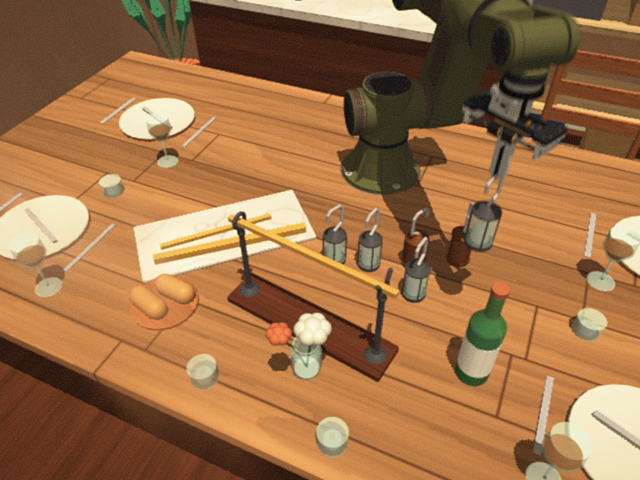

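>>> jog_arm(
  rows=[0.0178, -0.0231, 0, 0, 0, 2.28, 1, 0.0178, -0.0231, 0, 0, 0, 2.28, 1, 0.0178, -0.0231, 0, 0, 0, 2.28, 1, 0.0178, -0.0231, 0, 0, 0, 2.28, 1, 0.0178, -0.0231, 0, 0, 0, 2.28, 1, 0.0178, -0.0231, 0, 0, 0, 2.28, 1, 0.0178, -0.0231, 0, 0, 0, 2.28, 1, 0.0178, -0.0231, 0, 0, 0, 2.28, 1],
)

```text
time_s: 12.8
ee_pos: [0.5832, 0.1858, 0.3985]
eef_rot: [0.827, 1.568, 0.686]
force: [-0.6, 0.4, -3.3]
grip_width: 0.0065
```

>>> jog_arm(
  rows=[0, 0, -0.02, 0, 0, 0, 1, 0, 0, -0.025, 0, 0, 0, 1, 0, 0, -0.025, 0, 0, 0, 1, 0, 0, -0.02, 0, 0, 0, 1, 0, 0, -0.01, 0, 0, 0, 1, 0, 0, 0, 0, 0, 0, 1],
)

```text
time_s: 13.3
ee_pos: [0.5821, 0.187, 0.2962]
eef_rot: [2.937, 1.569, 2.795]
force: [-0.5, 0.0, -2.1]
grip_width: 0.0064
```

```bash
python3 go.py .6708 .1737 .3017 81.7; python3 - <<'E'
from h import *
snap('scene','s14');snap('wrist','w14')
im=load('s14')[0]; a=cv2.resize(im[170:370,230:460,::-1],None,fx=3,fy=3,interpolation=cv2.INTER_CUBIC);cv2.imwrite('pics/c14.png',a)
E
```

```text
t 13.30 tcp [0.5821 0.187  0.2962] toolx [-1.6e-03  6.0e-04 -1.0e+00] jaw 81.84 F [-0.5   0.05 -2.13] w 0.0064 q [ 0.25  0.4   1.19  0.    1.56 -1.18]
d [ 0.0887 -0.0133  0.0055] rot [-0.03 -0.09 -0.14] rows>=2.2
```

View pics/c14.png

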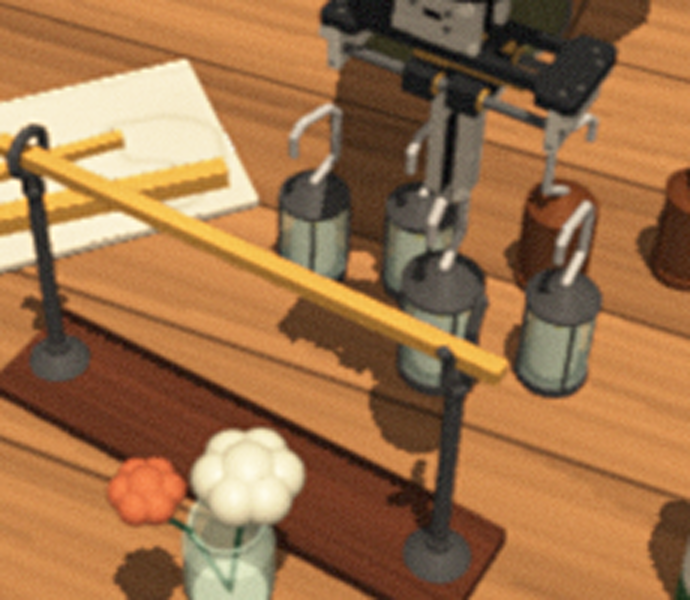

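View pics/w14.png

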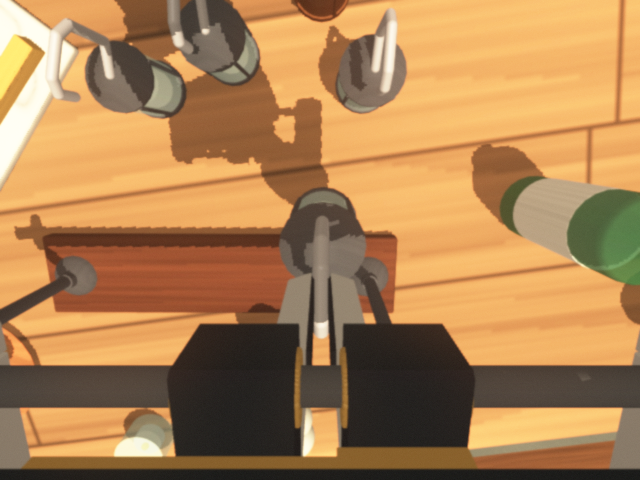

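```bash
cat > hl.py <<'E'
from h import *
import sys
fn=sys.argv[1];x,y=map(float,sys.argv[2:4])
im,d,K,E=load(fn);P=pts(d,K,E)
h=(d>0)&(np.hypot(P[...,0]-x,P[...,1]-y)<.045)&(P[...,2]>.04)
q=P[h]; print(fn,len(q),'z hist'); hh=np.histogram(q[:,2],bins=np.arange(.04,.36,.01)); print(list(zip(hh[1].round(2),hh[0])))
E
python3 hl.py s14 .585 .187; python3 hl.py w14 .582 .187;
```

```text
s14 6084 z hist
[(np.float64(0.04), np.int64(0)), (np.float64(0.05), np.int64(0)), (np.float64(0.06), np.int64(0)), (np.float64(0.07), np.int64(0)), (np.float64(0.08), np.int64(0)), (np.float64(0.09), np.int64(0)), (np.float64(0.1), np.int64(1)), (np.float64(0.11), np.int64(29)), (np.float64(0.12), np.int64(64)), (np.float64(0.13), np.int64(37)), (np.float64(0.14), np.int64(46)), (np.float64(0.15), np.int64(13)), (np.float64(0.16), np.int64(0)), (np.float64(0.17), np.int64(6)), (np.float64(0.18), np.int64(36)), (np.float64(0.19), np.int64(70)), (np.float64(0.2), np.int64(105)), (np.float64(0.21), np.int64(282)), (np.float64(0.22), np.int64(109)), (np.float64(0.23), np.int64(23)), (np.float64(0.24), np.int64(19)), (np.float64(0.25), np.int64(11)), (np.float64(0.26), np.int64(17)), (np.float64(0.27), np.int64(19)), (np.float64(0.28), np.int64(14)), (np.float64(0.29), np.int64(44)), (np.float64(0.3), np.int64(66)), (np.float64(0.31), np.int64(61)), (np.float64(0.32), np.int64(61)), (np.float64(0.33), np.int64(67)), (np.float64(0.34), np.int64(71))]
w14 60214 z hist
[(np.float64(0.04), n
[... 338 characters left out ...]
64(89)), (np.float64(0.15), np.int64(91)), (np.float64(0.16), np.int64(95)), (np.float64(0.17), np.int64(113)), (np.float64(0.18), np.int64(103)), (np.float64(0.19), np.int64(26)), (np.float64(0.2), np.int64(317)), (np.float64(0.21), np.int64(2885)), (np.float64(0.22), np.int64(1215)), (np.float64(0.23), np.int64(0)), (np.float64(0.24), np.int64(39)), (np.float64(0.25), np.int64(46)), (np.float64(0.26), np.int64(54)), (np.float64(0.27), np.int64(61)), (np.float64(0.28), np.int64(108)), (np.float64(0.29), np.int64(549)), (np.float64(0.3), np.int64(1241)), (np.float64(0.31), np.int64(483)), (np.float64(0.32), np.int64(572)), (np.float64(0.33), np.int64(684)), (np.float64(0.34), np.int64(826))]
```

>>> jog_arm(
  rows=[0, 0, 0.0053, 0, 0, 0, 1, 0.0148, -0.0022, 0, 0, 0, 0, 1, 0.0148, -0.0022, 0, 0, 0, 0, 1, 0.0148, -0.0022, 0, 0, 0, 0, 1, 0.0148, -0.0022, 0, 0, 0, 0, 1, 0.0148, -0.0022, 0, 0, 0, 0, 1, 0.0148, -0.0022, 0, 0, 0, 0, 1, 0, 0, 0, 0, 0, 0, 1],
)

```text
time_s: 14.07
ee_pos: [0.6732, 0.1733, 0.304]
eef_rot: [0.593, 1.567, 0.45]
force: [0.4, 0.6, -2.8]
grip_width: 0.0066
```

```bash
python3 go.py .6708 .1737 .3017 81.7; python3 - <<'E'
from h import *
snap('scene','s15');snap('wrist','w15')
im=load('s15')[0]; a=cv2.resize(im[170:370,230:460,::-1],None,fx=3,fy=3,interpolation=cv2.INTER_CUBIC);cv2.imwrite('pics/c15.png',a)
E
```

```text
t 14.07 tcp [0.6732 0.1733 0.304 ] toolx [ 0.0031  0.0015 -1.    ] jaw 81.79 F [ 0.38  0.55 -2.83] w 0.0066 q [ 0.2   0.61  0.85  0.    1.67 -1.23]
d [-0.0024  0.0004 -0.0023] rot [-0.08  0.18 -0.09] rows>=0.1
```

View pics/c15.png

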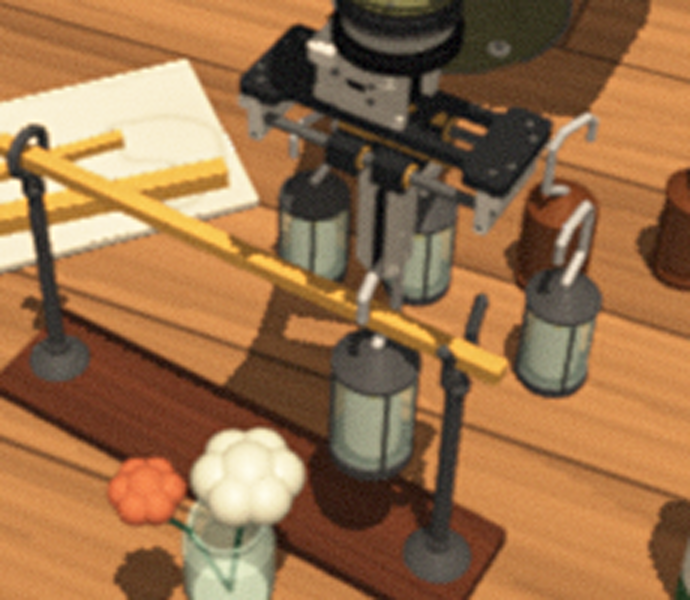

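View pics/w15.png

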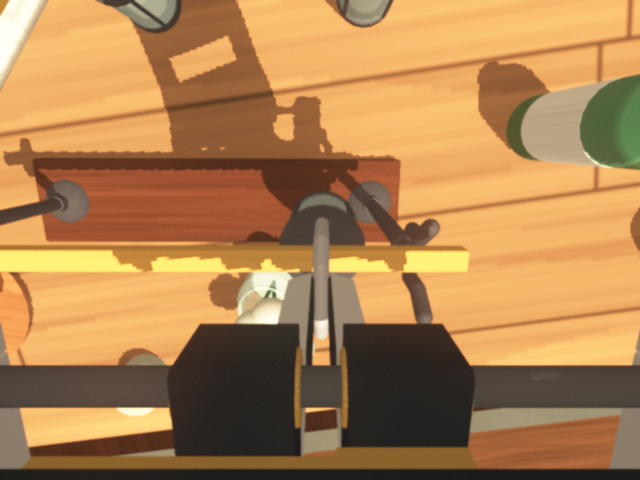

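>>> jog_arm(
  rows=[-0.002, 0, -0.008, 0, 0, 0, 1, 0, 0, -0.01, 0, 0, 0, 1, 0, 0, -0.01, 0, 0, 0, 1, 0, 0, -0.008, 0, 0, 0, 1, 0, 0, -0.004, 0, 0, 0, 1, 0, 0, -0.002, 0, 0, 0, 1, 0, 0, 0, 0, 0, 0, 1],
)

```text
time_s: 14.75
ee_pos: [0.6694, 0.1739, 0.2614]
eef_rot: [0.827, 1.568, 0.685]
force: [1.6, 0.5, -2.2]
grip_width: 0.0062
```

```bash
python3 go.py .6708 .1737 .261 81.7; python3 - <<'E'
from h import *
snap('scene','s16');snap('wrist','w16')
im=load('s16')[0]; a=cv2.resize(im[170:370,230:460,::-1],None,fx=3,fy=3,interpolation=cv2.INTER_CUBIC);cv2.imwrite('pics/c16.png',a)
E
```

```text
t 14.75 tcp [0.6694 0.1739 0.2614] toolx [ 0.0018  0.0015 -1.    ] jaw 81.84 F [ 1.59  0.51 -2.24] w 0.0062 q [ 0.2   0.61  0.95  0.    1.58 -1.23]
d [ 0.0014 -0.0002 -0.0004] rot [-0.09  0.11 -0.14] rows>=0.0
```

View pics/c16.png

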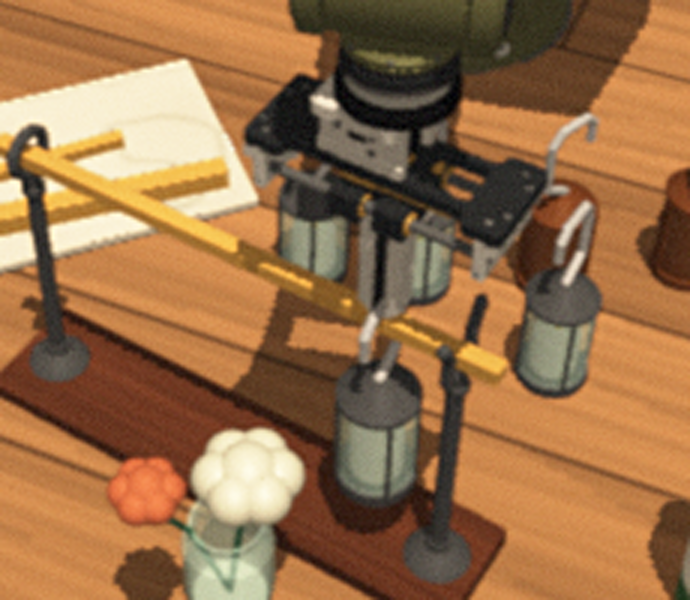

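>>> jog_arm(
  rows=[0, 0, -0.0005, 0, 0, 0, 0.9, 0, 0, 0, 0, 0, 0, 0.8, 0, 0, 0, 0, 0, 0, 0.75, 0, 0, 0, 0, 0, 0, 0.75, 0, 0, 0.015, 0, 0, 0, 0.75, 0, 0, 0.03, 0, 0, 0, 0.75, 0, 0, 0.03, 0, 0, 0, 0.7, 0, 0, 0.03, 0, 0, 0, 0.7],
)

```text
time_s: 15.52
ee_pos: [0.6692, 0.1739, 0.3674]
eef_rot: [0.822, 1.568, 0.68]
force: [-0.6, -0.1, -0.8]
grip_width: 0.0276
```

```bash
python3 go.py .455 .2535 .27 78; python3 - <<'E'
from h import *
snap('scene','s17');snap('top','t17')
E
python3 m2.py >/dev/null; python3 -c "
from m2 import *
lant('s17');lant('t17')"; python3 held.py t17,s17 .22 .28 .66 .06
```

```text
t 15.52 tcp [0.6692 0.1739 0.3674] toolx [ 0.0019  0.0015 -1.    ] jaw 81.84 F [-0.61 -0.08 -0.81] w 0.0276 q [ 0.2   0.62  0.7   0.    1.82 -1.23]
d [-0.2142  0.0796 -0.0974] rot [-0.08  0.11 -3.84] rows>=6.0
s17 L roof c [0.4348 0.0244] 0.0296 top n 139 [0.431  0.0488 0.4701] dir [ 0.338 -0.941] -70.3 [0.24  0.205]
    free+back 45 proj hist [ 0  0  0  0 27  0  0 11]
    back 34 proj hist [ 0  0  0  0 18 15  1  0]
s17 L roof c [0.4111 0.1141] 0.0301 top n 622 [0.4051 0.1157 0.6387] dir [0.633 0.775] 50.8 [0.629 0.613]
    free+back 17 proj hist [ 0  0  1 14  2  0  0  0]
    back 14 proj hist [ 0  0  4 10  0  0  0  0]
s17 L roof c [0.4622 0.2534] 0.0305 top n 48 [0.4611 0.2529 0.1861] dir [ 0.978 -0.21 ] -12.1 [0.082 0.015]
    free+back 53 proj hist [ 2 27  0  0  0  2 22  0]
    back 36 proj hist [ 0 24 10  2  0  0  0  0]
s17 L roof c [0. 0.] 0.0 top n 0 [nan nan nan] dir [1. 0.] 0.0 []
t17 L roof c [0.4292 0.0267] 0.0298 top n 611 [0.4212 0.0587 0.5823] dir [-0.984 -0.18 ] -169.7 [0.452 0.309]
    free+back 4 proj hist [0 1 0 0 0 1 2 0]
t17 L roof c [0. 0.] 0.0 top n 3396 [0.4062 0.1137 0.6432] dir [-0.945 -0.328] -160.9 [1.458 1.454]
t17 L roof c [0. 0.] 0.0 top n 0 [nan nan nan] dir [1. 0.] 0.0 []
t17 L roof c [0. 0.] 0.0 top n 0 [nan nan nan] dir [1. 0.] 0.0 []
t17 840 ends [ 0.6212 -0.1506  0.2565] [0.6845 0.2638 0.2576] len 0.4192 mid [0.6528 0.0566 0.257 ] ang 81.31 pitch 0.15
s17 1564 ends [ 0.6277 -0.1536  0.2546] [0.6878 0.2624 0.2549] len 0.4203 mid [0.6577 0.0544 0.2547] ang 81.78 pitch 0.03m2.py:25: RuntimeWarning: Mean of empty slice.
  u,s,v=np.linalg.svd(t[:,:2]-t[:,:2].mean(0));
  ret = um.true_divide(
m2.py:26: RuntimeWarning: Mean of empty slice.
  print(fn,'L roof c',np.round(c,4),round(rad,4),'top n',len(t),t.mean(0).round(4),'dir',v[0].round(3),np.degrees(np.arctan2(v[0][1],v[0][0])).round(1),s[:2].round(3))
```

View pics/s17.png

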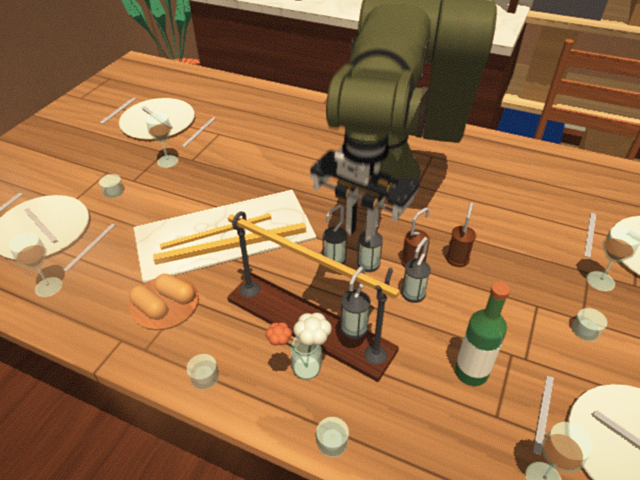

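>>> jog_arm(
  rows=[-0.0266, 0.0101, -0.004, 0, 0, -0.48, 0.65, -0.0266, 0.0101, -0.004, 0, 0, -0.48, 0.65, -0.0266, 0.0101, -0.014, 0, 0, -0.48, 0.6, -0.0266, 0.0101, -0.014, 0, 0, -0.48, 0.6, -0.0266, 0.0101, -0.015, 0, 0, -0.48, 0.6, -0.0266, 0.0101, -0.015, 0, 0, -0.48, 0.6, -0.0266, 0.0101, -0.015, 0, 0, -0.48, 0.6, -0.0266, 0.0101, -0.015, 0, 0, -0.48, 0.6],
)

```text
time_s: 16.28
ee_pos: [0.455, 0.2548, 0.2685]
eef_rot: [0.88, 1.569, 0.671]
force: [0.9, 1.5, 0.1]
grip_width: 0.0378
```

>>> jog_arm(
  rows=[0, 0, -0.025, 0, 0, 0, 0.6, 0, 0, -0.015, 0, 0, 0, 0.6, 0, 0, 0, 0, 0, 0, 0.6],
)

```text
time_s: 16.53
ee_pos: [0.4551, 0.2543, 0.2266]
eef_rot: [-2.652, 1.568, -2.86]
force: [0.6, -0.5, 0.1]
grip_width: 0.0375
```

```bash
python3 go.py .4565 .2546 .183 78;python3 lan.py w18 .4565 .2546;python3 lan.py s18 .4565 .2546 scene
```

```text
t 16.53 tcp [0.4551 0.2543 0.2266] toolx [-2.5e-03 -7.0e-04 -1.0e+00] jaw 78.04 F [ 0.63 -0.49  0.09] w 0.0375 q [ 0.44  0.22  1.57  0.    1.35 -0.92]
d [ 0.0014  0.0003 -0.0436] rot [ 0.04 -0.14 -0.04] rows>=1.0
roof [0.4557 0.2537] 0.0277 2492
top n 919 mid [0.4566 0.2536] mean [0.4543 0.254 ] len 0.0465 yaw -10.9 zmax 0.1881
roof [0.4623 0.2498] 0.0305 261
top n 50 mid [0.4598 0.2532] mean [0.4615 0.2528] len 0.042 yaw -12.6 zmax 0.1894
```

View pics/w18.png

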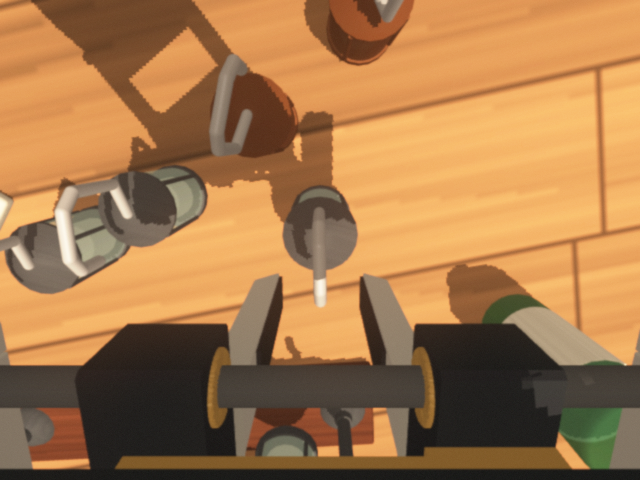

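>>> jog_arm(
  rows=[0.001, -0.0005, -0.02, 0, 0, 0.4, 0.6, 0, 0, -0.017, 0, 0, 0, 0.6, 0, 0, -0.007, 0, 0, 0, 0.6, 0, 0, 0, 0, 0, 0, 0.7, 0, 0, 0, 0, 0, 0, 0.9, 0, 0, 0, 0, 0, 0, 1, 0, 0, 0, 0, 0, 0, 1, 0, 0, 0, 0, 0, 0, 1],
)

```text
time_s: 17.3
ee_pos: [0.458, 0.2543, 0.1866]
eef_rot: [0.772, 1.567, 0.57]
force: [0.1, -0.3, 1.7]
grip_width: 0.0076
```

>>> jog_arm(
  rows=[0, 0, 0.005, 0, 0, 0, 1, 0, 0, 0.01, 0, 0, 0, 1, 0, 0, 0.02, 0, 0, 0, 1, 0, 0, 0.03, 0, 0, 0, 1, 0, 0, 0.04, 0, 0, 0, 1, 0, 0, 0.04, 0, 0, 0, 1, 0, 0, 0.04, 0, 0, 0, 1, 0, 0, 0.03, 0, 0, 0, 1],
)

```text
time_s: 17.97
ee_pos: [0.4572, 0.254, 0.4055]
eef_rot: [0.716, 1.565, 0.514]
force: [0.0, 0.0, 0.2]
grip_width: 0.0003
```

```bash
python3 -c "
import numpy as np
c=np.array([.6535,.055]);xd=np.array([.9895,-.1444]);yd=np.array([.1444,.9895])
for y in(.12,.04,-.04,-.12): print(y,(c-.09*xd+y*yd).round(4),(c+y*yd).round(4))
"; python3 go.py .5702 .1076 .40 81.8; python3 - <<'E'
from h import *
snap('scene','s19')
im=load('s19')[0]; a=cv2.resize(im[100:370,230:500,::-1],None,fx=2.2,fy=2.2,interpolation=cv2.INTER_CUBIC);cv2.imwrite('pics/c19.png',a)
E
```

```text
0.12 [0.5818 0.1867] [0.6708 0.1737]
0.04 [0.5702 0.1076] [0.6593 0.0946]
-0.04 [0.5587 0.0284] [0.6477 0.0154]
-0.12 [ 0.5471 -0.0507] [ 0.6362 -0.0637]
t 17.97 tcp [0.4572 0.254  0.4055] toolx [ 0.0054  0.003  -1.    ] jaw 78.4 F [0.   0.01 0.17] w 0.0003 q [ 0.44  0.17  1.23  0.    1.74 -0.93]
d [ 0.113  -0.1464 -0.0055] rot [-0.18  0.3   3.4 ] rows>=4.4
```

View pics/c19.png

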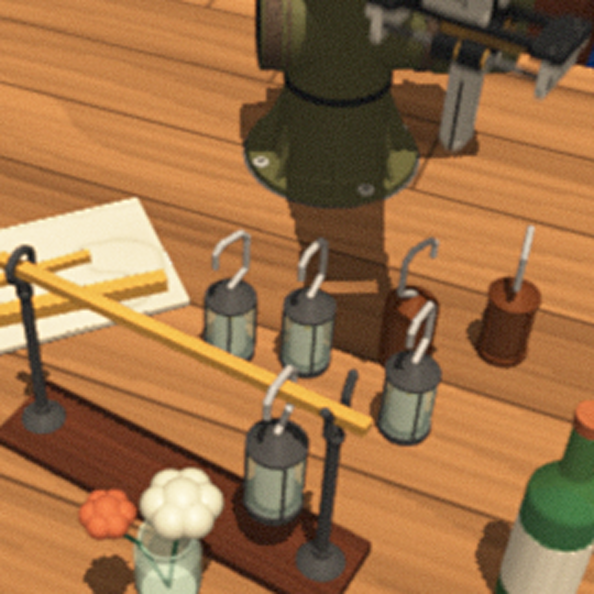

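The second lantern slipped: the tips were too high, at z 0.1866. It is still standing, so I'll retry.

>>> jog_arm(
  rows=[0, 0, -0.04, 0, 0, 0, 0.6, 0, 0, -0.04, 0, 0, 0, 0.6, 0, 0, -0.04, 0, 0, 0, 0.6, 0, 0, -0.03, 0, 0, 0, 0.6, 0, 0, -0.02, 0, 0, 0, 0.6, 0, 0, -0.01, 0, 0, 0, 0.6, 0, 0, 0, 0, 0, 0, 0.6, 0, 0, 0, 0, 0, 0, 0.6],
)

```text
time_s: 18.68
ee_pos: [0.4581, 0.2544, 0.2221]
eef_rot: [0.774, 1.567, 0.571]
force: [-0.0, 0.7, 0.2]
grip_width: 0.0378
```

```bash
python3 lan.py w20 .4565 .2546;python3 lan.py s20 .4565 .2546 scene;  python3 go.py .4565 .2546 .182 78
```

```text
roof [0.4553 0.2531] 0.0283 2557
top n 966 mid [0.4565 0.2536] mean [0.4545 0.254 ] len 0.0467 yaw -10.8 zmax 0.1881
roof [0.4619 0.2526] 0.0303 276
top n 50 mid [0.4588 0.2535] mean [0.4612 0.253 ] len 0.0409 yaw -12.0 zmax 0.1898
t 18.78 tcp [0.4583 0.2545 0.2227] toolx [ 0.0043  0.0025 -1.    ] jaw 78.4 F [ 0.04 -0.36 -0.73] w 0.0378 q [ 0.44  0.23  1.57  0.    1.34 -0.93]
d [-0.0018  0.0001 -0.0407] rot [-0.14  0.24 -0.4 ] rows>=1.0
```

>>> jog_arm(
  rows=[-0.0015, -0.0005, -0.02, 0, 0.2, 0, 0.6, 0, 0, -0.014, 0, 0, 0, 0.6, 0, 0, -0.007, 0, 0, 0, 0.6, 0, 0, 0, 0, 0, 0, 0.6, 0, 0, 0, 0, 0, 0, 0.6],
)

```text
time_s: 19.2
ee_pos: [0.4566, 0.2539, 0.1808]
eef_rot: [2.16, 1.569, 1.958]
force: [-0.5, -0.4, 0.2]
grip_width: 0.0373
```

```bash
python3 go.py .4565 .2546 .1815 78
```

```text
t 19.20 tcp [0.4566 0.2539 0.1808] toolx [-7.0e-04  1.8e-03 -1.0e+00] jaw 78.4 F [-0.46 -0.37  0.17] w 0.0373 q [ 0.44  0.26  1.63  0.    1.25 -0.93]
d [-0.0001  0.0007  0.0007] rot [-0.1  -0.04 -0.4 ] rows>=0.1
```

>>> jog_arm(
  rows=[0, 0, 0, 0, 0, 0, 0.8, 0, 0, 0, 0, 0, 0, 0.9, 0, 0, 0, 0, 0, 0, 1, 0, 0, 0, 0, 0, 0, 1, 0, 0, 0, 0, 0, 0, 1, 0, 0, 0, 0, 0, 0, 1],
  squeeze=40,
)

```text
time_s: 19.7
ee_pos: [0.4563, 0.2537, 0.18]
eef_rot: [2.531, 1.569, 2.329]
force: [0.1, -0.8, 2.9]
grip_width: 0.0071
```

>>> jog_arm(
  rows=[0, 0, 0.005, 0, 0, 0, 1, 0, 0, 0.01, 0, 0, 0, 1, 0, 0, 0.02, 0, 0, 0, 1, 0, 0, 0.03, 0, 0, 0, 1, 0, 0, 0.04, 0, 0, 0, 1, 0, 0, 0.04, 0, 0, 0, 1, 0, 0, 0.04, 0, 0, 0, 1, 0, 0, 0.03, 0, 0, 0, 1],
)

```text
time_s: 20.37
ee_pos: [0.4557, 0.2535, 0.3992]
eef_rot: [1.333, 1.568, 1.13]
force: [-0.4, -0.0, -2.2]
grip_width: 0.0064
```

```bash
python3 go.py .5702 .1076 .40 81.8
```

```text
t 20.37 tcp [0.4557 0.2535 0.3992] toolx [ 0.0013  0.0028 -1.    ] jaw 78.4 F [-0.36 -0.01 -2.24] w 0.0064 q [ 0.44  0.17  1.24  0.    1.73 -0.93]
d [ 0.1145 -0.1459  0.0008] rot [-0.16  0.07  3.4 ] rows>=4.4
```

>>> jog_arm(
  rows=[0.0191, -0.0243, 0, 0, 0, 0.57, 1, 0.0191, -0.0243, 0, 0, 0, 0.57, 1, 0.0191, -0.0243, 0, 0, 0, 0.57, 1, 0.0191, -0.0243, 0, 0, 0, 0.57, 1, 0.0191, -0.0243, 0, 0, 0, 0.57, 1, 0.0191, -0.0243, 0, 0, 0, 0.57, 1, 0, 0, 0, 0, 0, 0, 1, 0, 0, 0, 0, 0, 0, 1],
)

```text
time_s: 21.03
ee_pos: [0.5711, 0.1067, 0.3948]
eef_rot: [2.914, 1.568, 2.769]
force: [-0.6, 0.7, -2.3]
grip_width: 0.0067
```

>>> jog_arm(
  rows=[0, 0, -0.02, 0, 0, 0, 1, 0, 0, -0.025, 0, 0, 0, 1, 0, 0, -0.025, 0, 0, 0, 1, 0, 0, -0.02, 0, 0, 0, 1, 0, 0, -0.01, 0, 0, 0, 1, 0, 0, 0, 0, 0, 0, 1, 0, 0, 0, 0, 0, 0, 1],
)

```text
time_s: 21.62
ee_pos: [0.5707, 0.1085, 0.2959]
eef_rot: [2.301, 1.569, 2.159]
force: [0.5, 0.1, -1.6]
grip_width: 0.0065
```

```bash
python3 go.py .6593 .0946 .298 81.7; python3 - <<'E'
from h import *
snap('scene','s21');snap('wrist','w21')
im=load('s21')[0]; a=cv2.resize(im[170:370,230:460,::-1],None,fx=3,fy=3,interpolation=cv2.INTER_CUBIC);cv2.imwrite('pics/c21.png',a)
E
python3 hl.py s21 .57 .1076 | tail -1 | tr -d 'np.floatint64()' | cut -c1-400
```

```text
t 21.62 tcp [0.5707 0.1085 0.2959] toolx [-0.001   0.0014 -1.    ] jaw 81.86 F [ 0.45  0.08 -1.63] w 0.0065 q [ 0.12  0.32  1.29  0.    1.54 -1.3 ]
d [ 0.0886 -0.0139  0.0021] rot [-0.08 -0.05 -0.16] rows>=2.2
[00, 0, 005, 0, 00, 0, 007, 0, 008, 0, 009, 0, 01, 0, 011, 19, 012, 70, 013, 0, 01, 57, 015, 23, 01, 1, 017, 25, 018, 2, 019, 81, 02, 73, 021, 25, 022, 157, 023, 28, 02, 19, 025, 12, 02, 18, 027, 19, 028, 1, 029, 33, 03, 7, 031, 2, 032, 1, 033, 0, 03, 1]
```

View pics/c21.png

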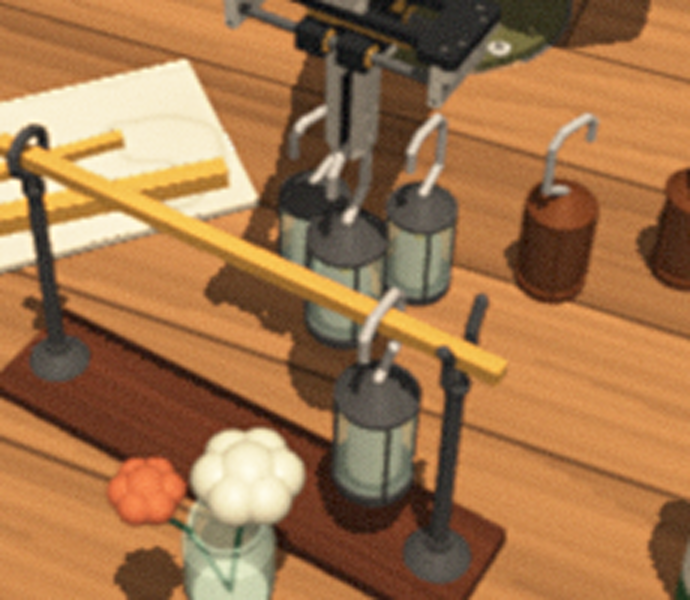

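>>> jog_arm(
  rows=[0, 0, 0.002, 0, 0, 0, 1, 0.0147, -0.0023, 0, 0, 0, 0, 1, 0.0147, -0.0023, 0, 0, 0, 0, 1, 0.0147, -0.0023, 0, 0, 0, 0, 1, 0.0147, -0.0023, 0, 0, 0, 0, 1, 0.0147, -0.0023, 0, 0, 0, 0, 1, 0.0147, -0.0023, 0, 0, 0, 0, 1, 0, 0, 0, 0, 0, 0, 1],
)

```text
time_s: 22.38
ee_pos: [0.6606, 0.0935, 0.2966]
eef_rot: [2.609, 1.569, 2.466]
force: [0.2, -0.1, -2.7]
grip_width: 0.0063
```

```bash
python3 go.py .6593 .0946 .2585 81.7; python3 - <<'E'
from h import *
snap('scene','s22')
im=load('s22')[0]; a=cv2.resize(im[170:370,230:460,::-1],None,fx=3,fy=3,interpolation=cv2.INTER_CUBIC);cv2.imwrite('pics/c22.png',a)
E
```

```text
t 22.38 tcp [0.6606 0.0935 0.2966] toolx [-0.0014  0.0011 -1.    ] jaw 81.78 F [ 0.22 -0.09 -2.67] w 0.0063 q [ 0.09  0.54  0.98  0.    1.62 -1.34]
d [-0.0013  0.0011 -0.0381] rot [-0.06 -0.08 -0.08] rows>=0.9
```

View pics/c22.png

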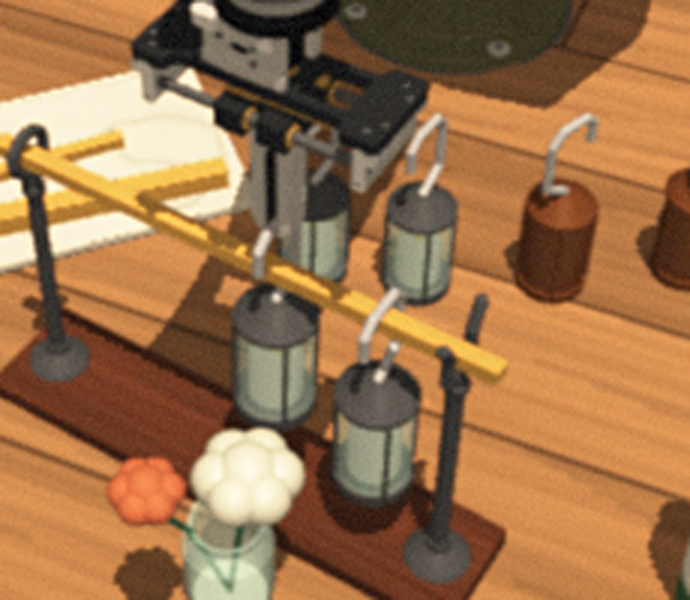

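>>> jog_arm(
  rows=[-0.001, 0, -0.008, 0, 0, 0, 1, 0, 0, -0.01, 0, 0, 0, 1, 0, 0, -0.01, 0, 0, 0, 1, 0, 0, -0.006, 0, 0, 0, 1, 0, 0, -0.003, 0, 0, 0, 1, 0, 0, 0, 0, 0, 0, 1, 0, 0, 0, 0, 0, 0, 1],
)

```text
time_s: 23.02
ee_pos: [0.6579, 0.0941, 0.26]
eef_rot: [2.633, 1.569, 2.49]
force: [0.1, 0.1, -2.2]
grip_width: 0.0068
```

```bash
python3 go.py .6593 .0946 .2585 81.7
```

```text
t 23.02 tcp [0.6579 0.0941 0.26  ] toolx [-0.0016  0.0012 -1.    ] jaw 81.82 F [ 0.05  0.13 -2.17] w 0.0068 q [ 0.09  0.54  1.06  0.    1.54 -1.34]
d [ 0.0014  0.0005 -0.0015] rot [-0.07 -0.09 -0.12] rows>=0.0
```

>>> jog_arm(
  rows=[0, 0, -0.0012, 0, 0, 0, 1, 0, 0, 0, 0, 0, 0, 0.9, 0, 0, 0, 0, 0, 0, 0.8, 0, 0, 0, 0, 0, 0, 0.75, 0, 0, 0.005, 0, 0, 0, 0.75, 0, 0, 0.02, 0, 0, 0, 0.75, 0, 0, 0.035, 0, 0, 0, 0.75, 0, 0, 0.035, 0, 0, 0, 0.7],
)

```text
time_s: 23.68
ee_pos: [0.6575, 0.0941, 0.3547]
eef_rot: [2.943, 1.567, 2.801]
force: [-0.1, -0.5, 0.6]
grip_width: 0.0268
```

```bash
python3 go.py .407 .115 .25 78; python3 - <<'E'
from h import *
snap('scene','s23')
im=load('s23')[0]; a=cv2.resize(im[170:370,230:460,::-1],None,fx=3,fy=3,interpolation=cv2.INTER_CUBIC);cv2.imwrite('pics/c23.png',a)
E
```

```text
t 23.68 tcp [0.6575 0.0941 0.3547] toolx [-0.0031  0.0011 -1.    ] jaw 81.82 F [-0.12 -0.51  0.61] w 0.0268 q [ 0.09  0.54  0.86  0.    1.75 -1.34]
d [-0.2505  0.0209 -0.1047] rot [-0.07 -0.18 -3.82] rows>=6.5
```

View pics/c23.png

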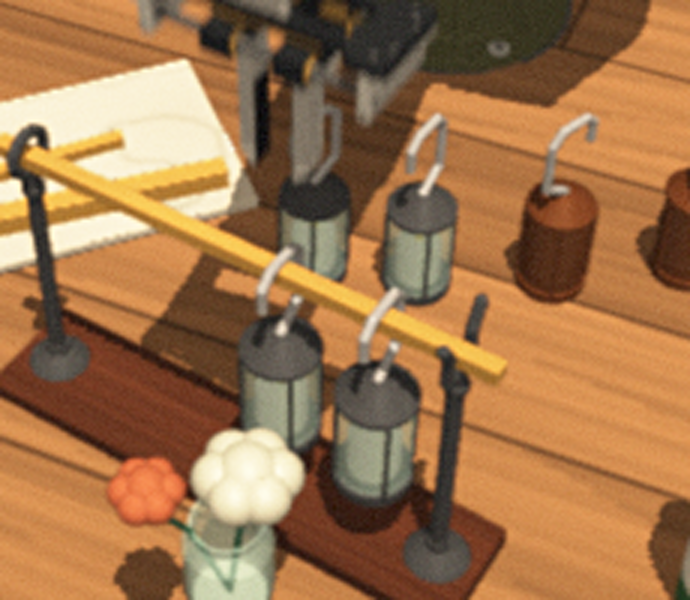

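>>> jog_arm(
  rows=[-0.0313, 0.0026, 0, 0, 0, -0.5, 0.65, -0.0313, 0.0026, 0, 0, 0, -0.5, 0.65, -0.0313, 0.0026, -0.01, 0, 0, -0.5, 0.6, -0.0313, 0.0026, -0.02, 0, 0, -0.5, 0.6, -0.0313, 0.0026, -0.02, 0, 0, -0.5, 0.6, -0.0313, 0.0026, -0.02, 0, 0, -0.5, 0.6, -0.0313, 0.0026, -0.02, 0, 0, -0.5, 0.6, -0.0313, 0.0026, -0.015, 0, 0, -0.3, 0.6],
)

```text
time_s: 24.4
ee_pos: [0.4057, 0.1148, 0.2474]
eef_rot: [2.691, 1.569, 2.481]
force: [0.7, 0.8, 0.1]
grip_width: 0.0377
```

>>> jog_arm(
  rows=[0, 0, -0.02, 0, 0, 0, 0.6, 0, 0, -0.01, 0, 0, 0, 0.6, 0, 0, 0, 0, 0, 0, 0.6, 0, 0, 0, 0, 0, 0, 0.6],
)

```text
time_s: 24.73
ee_pos: [0.4083, 0.1149, 0.2191]
eef_rot: [2.672, 1.569, 2.463]
force: [0.5, -0.5, -0.5]
grip_width: 0.0376
```

```bash
python3 lan.py w24 .407 .115;python3 lan.py s24 .41 .115 scene;python3 go.py .407 .115 .182 78;
```

```text
roof [0.4054 0.1137] 0.028 2607
top n 1004 mid [0.4058 0.1136] mean [0.4039 0.114 ] len 0.0477 yaw -12.0 zmax 0.188
roof [0.41   0.1133] 0.0294 232
top n 46 mid [0.4112 0.1133] mean [0.4134 0.1128] len 0.0454 yaw -12.7 zmax 0.1894
t 24.83 tcp [0.4085 0.1149 0.2194] toolx [-8.0e-04  1.5e-03 -1.0e+00] jaw 78.0 F [ 0.74 -0.61 -0.1 ] w 0.0377 q [ 0.19  0.    1.83  0.    1.31 -1.18]
d [-0.0015  0.0001 -0.0374] rot [-0.09 -0.04 -0.  ] rows>=0.9
```

View pics/w24.png

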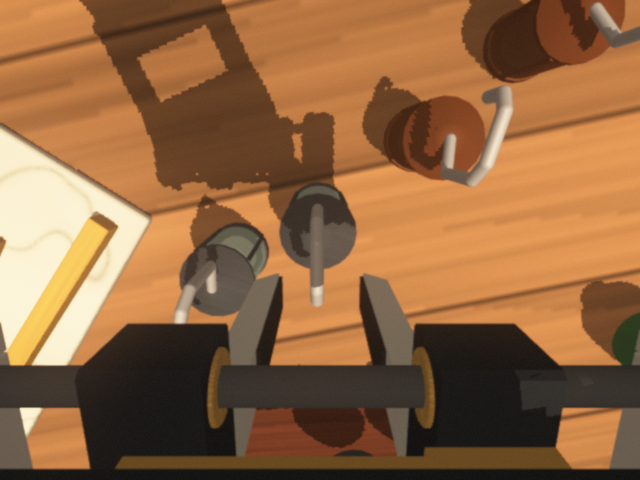

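>>> jog_arm(
  rows=[-0.0022, -0.0012, -0.02, 0, 0, 0, 0.6, 0, 0, -0.013, 0, 0, 0, 0.6, 0, 0, -0.005, 0, 0, 0, 0.6, 0, 0, 0, 0, 0, 0, 0.6, 0, 0, 0, 0, 0, 0, 0.6],
)

```text
time_s: 25.25
ee_pos: [0.406, 0.1138, 0.1813]
eef_rot: [2.393, 1.569, 2.184]
force: [-0.9, 0.9, 0.2]
grip_width: 0.0375
```

```bash
python3 go.py .406 .1137 .181 78
```

```text
t 25.25 tcp [0.406  0.1138 0.1813] toolx [-0.0011  0.0015 -1.    ] jaw 78.01 F [-0.86  0.88  0.19] w 0.0375 q [ 0.19  0.03  1.89  0.    1.22 -1.18]
d [ 0.     -0.0001 -0.0003] rot [-0.09 -0.06 -0.01] rows>=0.0
```

>>> jog_arm(
  rows=[0, 0, 0, 0, 0, 0, 0.8, 0, 0, 0, 0, 0, 0, 0.9, 0, 0, 0, 0, 0, 0, 1, 0, 0, 0, 0, 0, 0, 1, 0, 0, 0, 0, 0, 0, 1, 0, 0, 0, 0, 0, 0, 1],
  squeeze=40,
)

```text
time_s: 25.75
ee_pos: [0.4055, 0.1137, 0.1807]
eef_rot: [2.596, 1.569, 2.387]
force: [0.6, -0.7, 1.5]
grip_width: 0.0065
```

>>> jog_arm(
  rows=[0, 0, 0.005, 0, 0, 0, 1, 0, 0, 0.01, 0, 0, 0, 1, 0, 0, 0.02, 0, 0, 0, 1, 0, 0, 0.03, 0, 0, 0, 1, 0, 0, 0.04, 0, 0, 0, 1, 0, 0, 0.04, 0, 0, 0, 1, 0, 0, 0.04, 0, 0, 0, 1, 0, 0, 0.03, 0, 0, 0, 1],
)

```text
time_s: 26.42
ee_pos: [0.4049, 0.1136, 0.3998]
eef_rot: [1.154, 1.568, 0.945]
force: [-0.0, -0.5, -1.5]
grip_width: 0.0068
```

```bash
python3 go.py .5587 .0284 .40 81.8
```

```text
t 26.42 tcp [0.4049 0.1136 0.3998] toolx [ 0.0015  0.002  -1.    ] jaw 78.02 F [-0.02 -0.49 -1.51] w 0.0068 q [ 0.19 -0.07  1.49  0.    1.72 -1.18]
d [ 0.1538 -0.0852  0.0002] rot [-0.12  0.08  3.78] rows>=4.2
```

>>> jog_arm(
  rows=[0.0256, -0.0142, 0, 0, 0, 0.62, 1, 0.0256, -0.0142, 0, 0, 0, 0.62, 1, 0.0256, -0.0142, 0, 0, 0, 0.62, 1, 0.0256, -0.0142, 0, 0, 0, 0.62, 1, 0.0256, -0.0142, 0, 0, 0, 0.62, 1, 0.0256, -0.0142, 0, 0, 0, 0.62, 1, 0, 0, 0, 0, 0, 0, 1, 0, 0, 0, 0, 0, 0, 1],
)

```text
time_s: 27.08
ee_pos: [0.5594, 0.0279, 0.395]
eef_rot: [2.944, 1.567, 2.799]
force: [-0.9, -0.3, -1.5]
grip_width: 0.0066
```

>>> jog_arm(
  rows=[0, 0, -0.02, 0, 0, 0, 1, 0, 0, -0.025, 0, 0, 0, 1, 0, 0, -0.025, 0, 0, 0, 1, 0, 0, -0.02, 0, 0, 0, 1, 0, 0, -0.008, 0, 0, 0, 1, 0, 0, 0, 0, 0, 0, 1, 0, 0, 0, 0, 0, 0, 1],
)

```text
time_s: 27.67
ee_pos: [0.5589, 0.0288, 0.2991]
eef_rot: [2.032, 1.569, 1.888]
force: [-0.1, 0.6, -1.4]
grip_width: 0.0065
```

```bash
python3 go.py .6477 .0154 .2985 81.7; python3 - <<'E'
from h import *
snap('scene','s25');snap('wrist','w25')
im=load('s25')[0]; a=cv2.resize(im[170:370,230:460,::-1],None,fx=3,fy=3,interpolation=cv2.INTER_CUBIC);cv2.imwrite('pics/c25.png',a)
E
```

```text
t 27.67 tcp [0.5589 0.0288 0.2991] toolx [-4.0e-04  1.3e-03 -1.0e+00] jaw 81.76 F [-0.15  0.57 -1.43] w 0.0065 q [-0.01  0.27  1.34  0.    1.53 -1.44]
d [ 0.0888 -0.0134 -0.0006] rot [-0.07 -0.02 -0.06] rows>=2.2
```

View pics/c25.png

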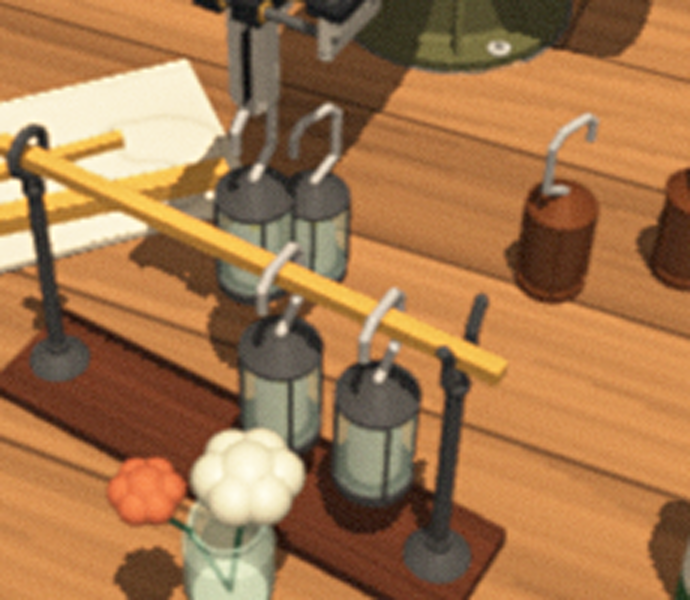

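>>> jog_arm(
  rows=[0.0147, -0.0022, 0, 0, 0, 0, 1, 0.0147, -0.0022, 0, 0, 0, 0, 1, 0.0147, -0.0022, 0, 0, 0, 0, 1, 0.0147, -0.0022, 0, 0, 0, 0, 1, 0.0147, -0.0022, 0, 0, 0, 0, 1, 0.0147, -0.0022, 0, 0, 0, 0, 1, 0, 0, 0, 0, 0, 0, 1, 0, 0, 0, 0, 0, 0, 1],
)

```text
time_s: 28.43
ee_pos: [0.6474, 0.0153, 0.2979]
eef_rot: [2.554, 1.569, 2.41]
force: [-0.4, 0.5, -2.0]
grip_width: 0.0067
```

```bash
python3 go.py .6477 .0154 .2588 81.7; python3 - <<'E'
from h import *
snap('scene','s26')
im=load('s26')[0]; a=cv2.resize(im[170:370,230:460,::-1],None,fx=3,fy=3,interpolation=cv2.INTER_CUBIC);cv2.imwrite('pics/c26.png',a)
E
```

```text
t 28.43 tcp [0.6474 0.0153 0.2979] toolx [-0.0014  0.0012 -1.    ] jaw 81.74 F [-0.39  0.46 -1.98] w 0.0067 q [-0.03  0.49  1.05  0.    1.6  -1.46]
d [ 0.0003  0.0001 -0.0391] rot [-0.07 -0.08 -0.04] rows>=0.9
```

View pics/c26.png

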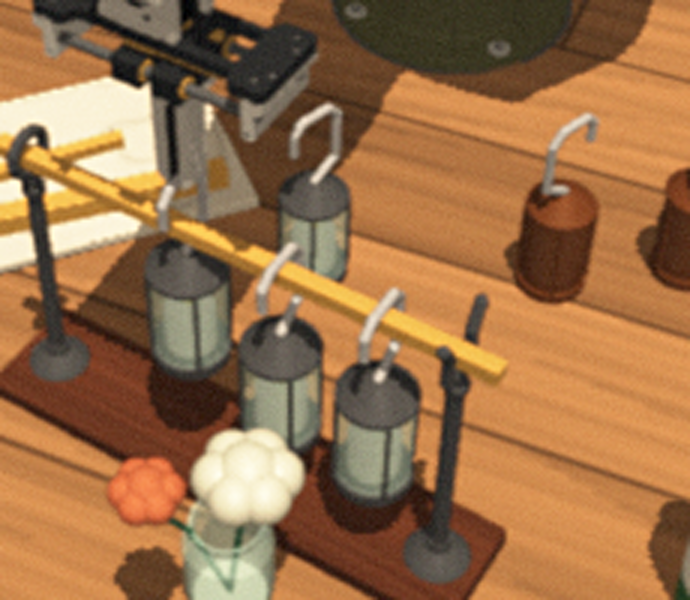

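>>> jog_arm(
  rows=[0, 0, -0.008, 0, 0, 0, 1, 0, 0, -0.01, 0, 0, 0, 1, 0, 0, -0.01, 0, 0, 0, 1, 0, 0, -0.007, 0, 0, 0, 1, 0, 0, -0.003, 0, 0, 0, 1, 0, 0, 0, 0, 0, 0, 1, 0, 0, 0, 0, 0, 0, 1],
)

```text
time_s: 29.07
ee_pos: [0.6472, 0.0153, 0.2597]
eef_rot: [2.656, 1.569, 2.512]
force: [-0.9, -0.3, -1.8]
grip_width: 0.0066
```

```bash
python3 go.py .6477 .0154 .2588 81.7
```

```text
t 29.07 tcp [0.6472 0.0153 0.2597] toolx [-0.0017  0.0012 -1.    ] jaw 81.74 F [-0.88 -0.29 -1.82] w 0.0066 q [-0.03  0.5   1.13  0.    1.52 -1.46]
d [ 0.0005  0.0001 -0.0009] rot [-0.07 -0.1  -0.04] rows>=0.0
```

>>> jog_arm(
  rows=[0, 0, -0.0008, 0, 0, 0, 1, 0, 0, 0, 0, 0, 0, 0.9, 0, 0, 0, 0, 0, 0, 0.8, 0, 0, 0, 0, 0, 0, 0.75, 0, 0, 0.005, 0, 0, 0, 0.75, 0, 0, 0.02, 0, 0, 0, 0.75, 0, 0, 0.035, 0, 0, 0, 0.75, 0, 0, 0.035, 0, 0, 0, 0.7],
)

```text
time_s: 29.73
ee_pos: [0.6467, 0.0153, 0.3549]
eef_rot: [2.907, 1.567, 2.763]
force: [-0.2, -0.2, -0.1]
grip_width: 0.027
```

```bash
python3 lan.py s27 .43 .025 scene; python3 go.py .428 .025 .25 65;  python3 - <<'E'
from h import *
im=load('s27')[0]; a=cv2.resize(im[170:370,230:460,::-1],None,fx=3,fy=3,interpolation=cv2.INTER_CUBIC);cv2.imwrite('pics/c27.png',a)
E
```

```text
roof [0.4351 0.023 ] 0.0291 229
top n 49 mid [0.4322 0.0236] mean [0.4333 0.0231] len 0.0418 yaw -26.2 zmax 0.1894
t 29.78 tcp [0.6474 0.0153 0.3635] toolx [ 7.6e-03  9.0e-04 -1.0e+00] jaw 81.74 F [-0.95 -0.48  5.53] w 0.0279 q [-0.03  0.48  0.92  0.    1.74 -1.46]
d [-0.2194  0.0097 -0.1135] rot [ 1.000e-02  4.400e-01 -1.674e+01] rows>=5.9
```

View pics/c27.png

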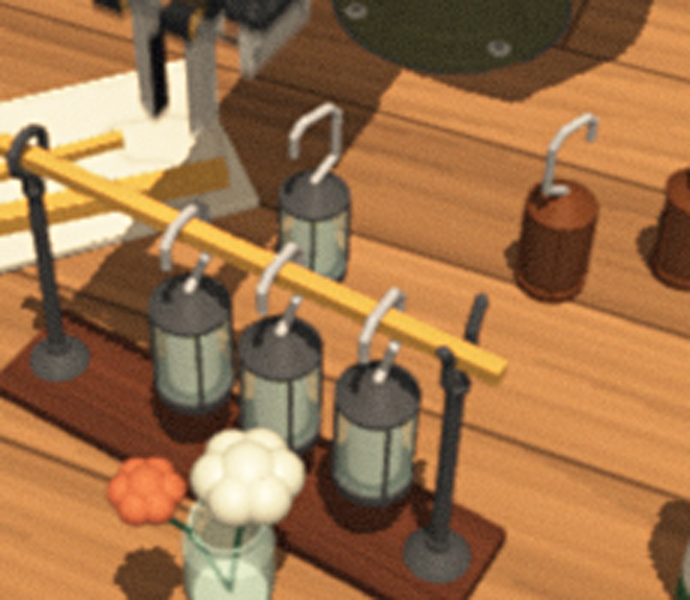

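>>> jog_arm(
  rows=[-0.0274, 0.0012, 0, 0, 0, -2.05, 0.65, -0.0274, 0.0012, 0, 0, 0, -2.05, 0.65, -0.0274, 0.0012, -0.01, 0, 0, -2.05, 0.6, -0.0274, 0.0012, -0.02, 0, 0, -2.05, 0.6, -0.0274, 0.0012, -0.02, 0, 0, -2.05, 0.6, -0.0274, 0.0012, -0.02, 0, 0, -2.05, 0.6, -0.0274, 0.0012, -0.02, 0, 0, -2.05, 0.6, -0.0274, 0.0012, -0.015, 0, 0, -2.05, 0.6],
)

```text
time_s: 30.45
ee_pos: [0.4263, 0.025, 0.2476]
eef_rot: [2.743, 1.568, 2.311]
force: [0.4, 0.9, -0.1]
grip_width: 0.0375
```

>>> jog_arm(
  rows=[0, 0, -0.02, 0, 0, 0, 0.6, 0, 0, -0.01, 0, 0, 0, 0.6, 0, 0, 0, 0, 0, 0, 0.6, 0, 0, 0, 0, 0, 0, 0.6],
)

```text
time_s: 30.78
ee_pos: [0.4286, 0.0249, 0.2192]
eef_rot: [2.679, 1.569, 2.249]
force: [-0.0, -0.2, -0.1]
grip_width: 0.0374
```

```bash
python3 lan.py w28 .428 .025;python3 lan.py s28 .43 .025 scene;python3 go.py .428 .025 .181 65;
```

```text
roof [0.4285 0.0237] 0.0277 2593
top n 979 mid [0.4289 0.0236] mean [0.4271 0.0243] len 0.0468 yaw -23.7 zmax 0.1881
roof [0.4331 0.0244] 0.0304 224
top n 49 mid [0.4329 0.0231] mean [0.4329 0.0231] len 0.046 yaw -23.8 zmax 0.1888
t 30.88 tcp [0.4289 0.0249 0.2196] toolx [-3.0e-04  1.7e-03 -1.0e+00] jaw 65.35 F [ 0.47 -0.23  0.46] w 0.0379 q [-0.03  0.01  1.82  0.    1.31 -1.17]
d [-0.0009  0.0001 -0.0386] rot [-0.1  -0.02 -0.35] rows>=0.9
```

View pics/w28.png

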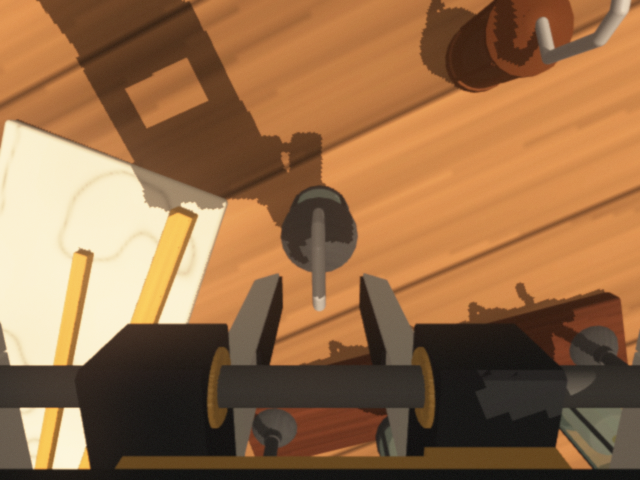

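Aligned: the crook is at column 319, midway between the fingertips.

>>> jog_arm(
  rows=[0, -0.001, -0.02, 0, 0, 0, 0.6, 0, 0, -0.013, 0, 0, 0, 0.6, 0, 0, -0.005, 0, 0, 0, 0.6, 0, 0, 0, 0, 0, 0, 0.6, 0, 0, 0, 0, 0, 0, 0.6],
)

```text
time_s: 31.3
ee_pos: [0.4285, 0.0239, 0.1815]
eef_rot: [2.424, 1.569, 1.994]
force: [-0.9, 0.2, -0.6]
grip_width: 0.0376
```

```bash
python3 go.py .4285 .0238 .181 66
```

```text
t 31.30 tcp [0.4285 0.0239 0.1815] toolx [-7.0e-04  1.7e-03 -1.0e+00] jaw 65.34 F [-0.93  0.21 -0.6 ] w 0.0376 q [-0.03  0.05  1.87  0.    1.22 -1.17]
d [-0.     -0.0001 -0.0005] rot [-0.1  -0.04  0.66] rows>=0.1
```

>>> jog_arm(
  rows=[0, 0, 0, 0, 0, 0, 0.8, 0, 0, 0, 0, 0, 0, 0.9, 0, 0, 0, 0, 0, 0, 1, 0, 0, 0, 0, 0, 0, 1, 0, 0, 0, 0, 0, 0, 1, 0, 0, 0, 0, 0, 0, 1],
  squeeze=40,
)

```text
time_s: 31.8
ee_pos: [0.4281, 0.0239, 0.1809]
eef_rot: [2.6, 1.569, 2.17]
force: [-0.4, -1.0, 1.6]
grip_width: 0.0066
```

>>> jog_arm(
  rows=[0, 0, 0.005, 0, 0, 0, 1, 0, 0, 0.01, 0, 0, 0, 1, 0, 0, 0.02, 0, 0, 0, 1, 0, 0, 0.03, 0, 0, 0, 1, 0, 0, 0.04, 0, 0, 0, 1, 0, 0, 0.04, 0, 0, 0, 1, 0, 0, 0.04, 0, 0, 0, 1, 0, 0, 0.03, 0, 0, 0, 1],
)

```text
time_s: 32.47
ee_pos: [0.4275, 0.0239, 0.3999]
eef_rot: [1.173, 1.568, 0.742]
force: [1.3, 0.2, -2.7]
grip_width: 0.0066
```

```bash
python3 go.py .5471 -.0507 .40 81.8
```

```text
t 32.47 tcp [0.4275 0.0239 0.3999] toolx [ 0.0018  0.0016 -1.    ] jaw 65.34 F [ 1.34  0.25 -2.71] w 0.0066 q [-0.03 -0.05  1.48  0.    1.72 -1.17]
d [ 1.196e-01 -7.460e-02  1.000e-04] rot [-0.11  0.09 16.46] rows>=3.4
```

>>> jog_arm(
  rows=[0.0199, -0.0124, 0, 0, 0, 2.74, 1, 0.0199, -0.0124, 0, 0, 0, 2.74, 1, 0.0199, -0.0124, 0, 0, 0, 2.74, 1, 0.0199, -0.0124, 0, 0, 0, 2.74, 1, 0.0199, -0.0124, 0, 0, 0, 2.74, 1, 0.0199, -0.0124, 0, 0, 0, 2.74, 1, 0, 0, 0, 0, 0, 0, 1, 0, 0, 0, 0, 0, 0, 1],
)

```text
time_s: 33.13
ee_pos: [0.5476, -0.0509, 0.3954]
eef_rot: [2.882, 1.567, 2.738]
force: [-0.6, -0.7, -2.2]
grip_width: 0.0065
```

>>> jog_arm(
  rows=[0, 0, -0.02, 0, 0, 0, 1, 0, 0, -0.025, 0, 0, 0, 1, 0, 0, -0.025, 0, 0, 0, 1, 0, 0, -0.02, 0, 0, 0, 1, 0, 0, -0.008, 0, 0, 0, 1, 0, 0, 0, 0, 0, 0, 1, 0, 0, 0, 0, 0, 0, 1],
)

```text
time_s: 33.72
ee_pos: [0.5474, -0.0503, 0.2992]
eef_rot: [2.209, 1.57, 2.065]
force: [0.2, 0.1, -2.0]
grip_width: 0.0068
```

```bash
python3 go.py .6362 -.0637 .2985 81.7; python3 - <<'E'
from h import *
snap('scene','s29')
im=load('s29')[0]; a=cv2.resize(im[170:370,200:430,::-1],None,fx=3,fy=3,interpolation=cv2.INTER_CUBIC);cv2.imwrite('pics/c29.png',a)
E
```

```text
t 33.72 tcp [ 0.5474 -0.0503  0.2992] toolx [-6.e-04  1.e-03 -1.e+00] jaw 81.78 F [ 0.16  0.11 -2.04] w 0.0068 q [-0.16  0.25  1.37  0.    1.52 -1.59]
d [ 0.0888 -0.0134 -0.0007] rot [-0.06 -0.03 -0.08] rows>=2.2
```

View pics/c29.png

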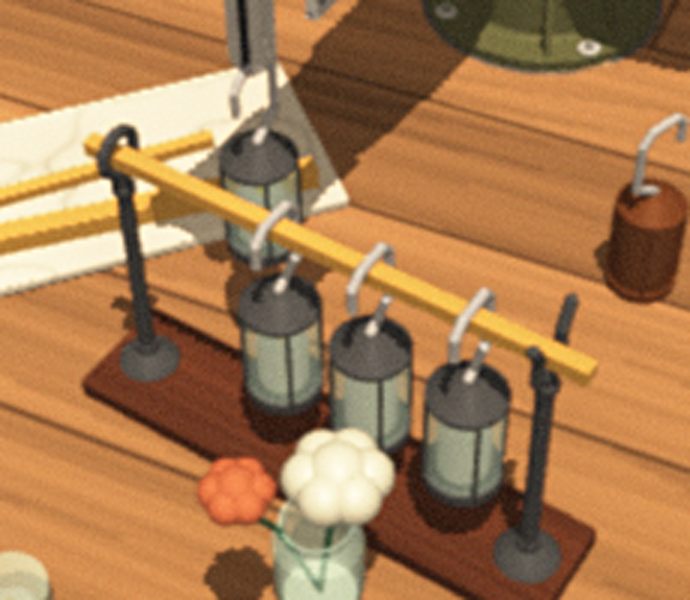

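>>> jog_arm(
  rows=[0.0147, -0.0022, 0, 0, 0, 0, 1, 0.0147, -0.0022, 0, 0, 0, 0, 1, 0.0147, -0.0022, 0, 0, 0, 0, 1, 0.0147, -0.0022, 0, 0, 0, 0, 1, 0.0147, -0.0022, 0, 0, 0, 0, 1, 0.0147, -0.0022, 0, 0, 0, 0, 1, 0, 0, 0, 0, 0, 0, 1, 0, 0, 0, 0, 0, 0, 1],
)

```text
time_s: 34.43
ee_pos: [0.6358, -0.0637, 0.2984]
eef_rot: [2.475, 1.569, 2.332]
force: [-1.3, -0.7, -2.5]
grip_width: 0.0065
```

```bash
python3 go.py .6362 -.0637 .2588 81.7; python3 - <<'E'
from h import *
snap('scene','s30')
im=load('s30')[0]; a=cv2.resize(im[170:370,200:430,::-1],None,fx=3,fy=3,interpolation=cv2.INTER_CUBIC);cv2.imwrite('pics/c30.png',a)
E
```

```text
t 34.43 tcp [ 0.6358 -0.0637  0.2984] toolx [-0.001   0.0011 -1.    ] jaw 81.78 F [-1.27 -0.67 -2.53] w 0.0065 q [-0.16  0.46  1.09  0.    1.59 -1.58]
d [ 0.0004 -0.     -0.0396] rot [-0.06 -0.06 -0.08] rows>=0.9
```

View pics/c30.png

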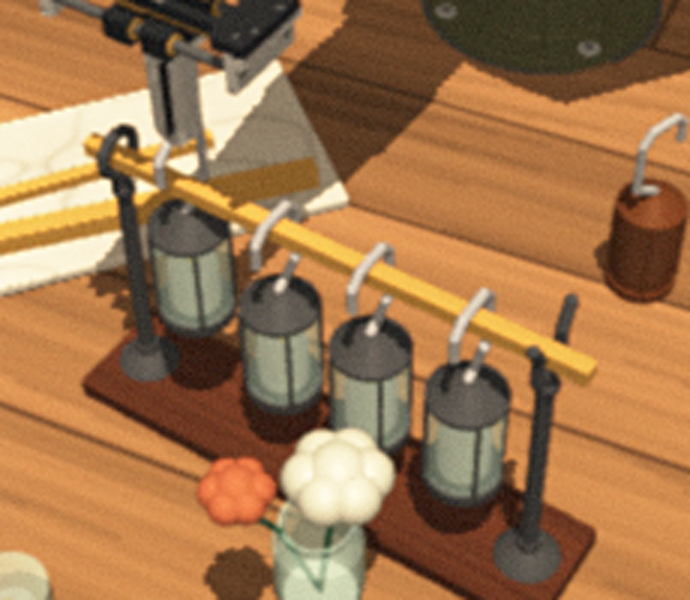

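>>> jog_arm(
  rows=[0, 0, -0.008, 0, 0, 0, 1, 0, 0, -0.01, 0, 0, 0, 1, 0, 0, -0.01, 0, 0, 0, 1, 0, 0, -0.007, 0, 0, 0, 1, 0, 0, -0.003, 0, 0, 0, 1, 0, 0, 0, 0, 0, 0, 1, 0, 0, 0, 0, 0, 0, 1],
)

```text
time_s: 35.07
ee_pos: [0.6356, -0.0637, 0.2598]
eef_rot: [2.689, 1.569, 2.546]
force: [0.3, 0.8, -2.4]
grip_width: 0.0066
```

```bash
python3 go.py .6362 -.0637 .2588 81.7
```

```text
t 35.07 tcp [ 0.6356 -0.0637  0.2598] toolx [-0.0018  0.0012 -1.    ] jaw 81.78 F [ 0.28  0.76 -2.35] w 0.0066 q [-0.16  0.48  1.16  0.    1.51 -1.59]
d [ 0.0006 -0.     -0.001 ] rot [-0.07 -0.1  -0.08] rows>=0.0
```

>>> jog_arm(
  rows=[0, 0, -0.0008, 0, 0, 0, 1, 0, 0, 0, 0, 0, 0, 0.9, 0, 0, 0, 0, 0, 0, 0.8, 0, 0, 0, 0, 0, 0, 0.75, 0, 0, 0.005, 0, 0, 0, 0.75, 0, 0, 0.02, 0, 0, 0, 0.75, 0, 0, 0.035, 0, 0, 0, 0.75, 0, 0, 0.035, 0, 0, 0, 0.7],
)

```text
time_s: 35.73
ee_pos: [0.6351, -0.0636, 0.3552]
eef_rot: [2.852, 1.567, 2.709]
force: [-0.3, -0.4, 0.8]
grip_width: 0.0271
```

>>> jog_arm(
  rows=[0, 0, 0.03, 0, 0, 0, 0.7, -0.03, 0, 0.02, 0, 0, 0, 0.7, -0.03, 0, 0, 0, 0, 0, 0.7, -0.03, 0, 0, 0, 0, 0, 0.7, -0.03, 0, 0, 0, 0, 0, 0.7, -0.03, 0, 0, 0, 0, 0, 0.7, -0.03, 0, 0, 0, 0, 0, 0.7, 0, 0, 0, 0, 0, 0, 0.7],
)

```text
time_s: 36.4
ee_pos: [0.4522, -0.0635, 0.4061]
eef_rot: [0.331, 1.569, 0.187]
force: [0.8, 0.6, 1.0]
grip_width: 0.0282
```

```bash
python3 go.py; python3 - <<'E'
from h import *
snap('scene','s31');snap('top','t31')
im=load('s31')[0]; a=cv2.resize(im[170:370,200:430,::-1],None,fx=3,fy=3,interpolation=cv2.INTER_CUBIC);cv2.imwrite('pics/c31.png',a)
c=np.array([.6535,.055]);xd=np.array([.9895,-.1444]);yd=np.array([.1444,.9895])
for f in('s31','t31'):
    im,d,K,E=load(f);P=pts(d,K,E)
    for y in(.12,.04,-.04,-.12):
        p=c+y*yd
        a=(P[...,:2]-c)
        sx=a@xd; sy=a@yd
        hsv=cv2.cvtColor(im,cv2.COLOR_RGB2HSV)
        h=(d>0)&(abs(sx)<.04)&(abs(sy-y)<.03)&(P[...,2]>.255)&(P[...,2]<.3)&(hsv[...,1]<90)
        t=np.c_[sx[h],sy[h],P[h][:,2]]
        if len(t): print(f,y,len(t),t.mean(0).round(4),t.max(0).round(4))
E
python3 held.py t31,s31 .22 .28 .66 .06
```

```text
t 36.40 tcp [ 0.4522 -0.0635  0.4061] toolx [ 1.7e-03  3.0e-04 -1.0e+00] jaw 81.77 F [0.82 0.6  0.98] w 0.0282 q [-0.22  0.02  1.39  0.    1.73 -1.65]
s31 0.12 78 [0.0068 0.121  0.263 ] [0.0285 0.1243 0.2686]
s31 0.04 69 [0.006  0.0405 0.2625] [0.0269 0.0435 0.268 ]
s31 -0.04 72 [ 0.0056 -0.0392  0.2621] [ 0.028  -0.0344  0.2676]
s31 -0.12 77 [ 0.0044 -0.1221  0.262 ] [ 0.0306 -0.1131  0.2685]
t31 0.12 69 [-0.0028  0.1212  0.2626] [0.0244 0.126  0.2699]
t31 0.04 64 [-0.0022  0.0409  0.2629] [0.0244 0.0453 0.2702]
t31 -0.04 61 [-0.0013 -0.0384  0.2631] [ 0.025  -0.0347  0.2675]
t31 -0.12 66 [-2.000e-04 -1.211e-01  2.625e-01] [ 0.0263 -0.1122  0.2694]
t31 988 ends [ 0.6221 -0.1502  0.2569] [0.6836 0.2636 0.2576] len 0.4183 mid [0.6528 0.0567 0.2572] ang 81.54 pitch 0.1
s31 1468 ends [ 0.6274 -0.1533  0.2543] [0.688  0.2625 0.2547] len 0.4201 mid [0.6577 0.0546 0.2545] ang 81.71 pitch 0.07
```

View pics/c31.png

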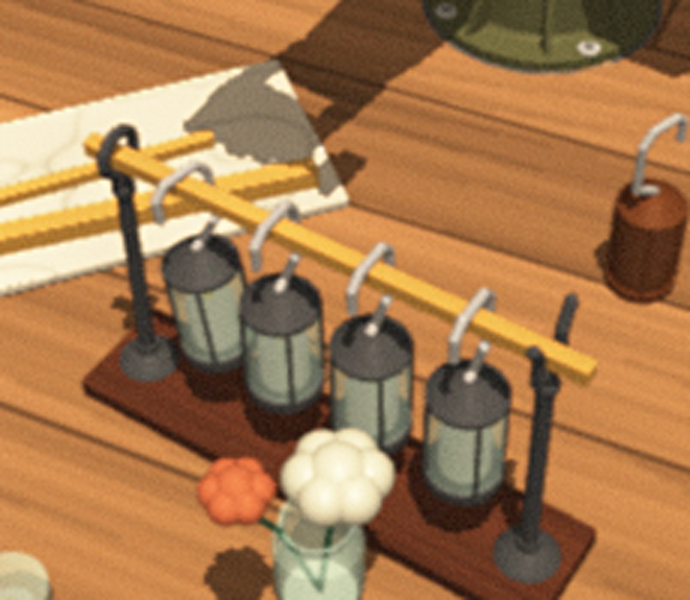

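View pics/t31.png

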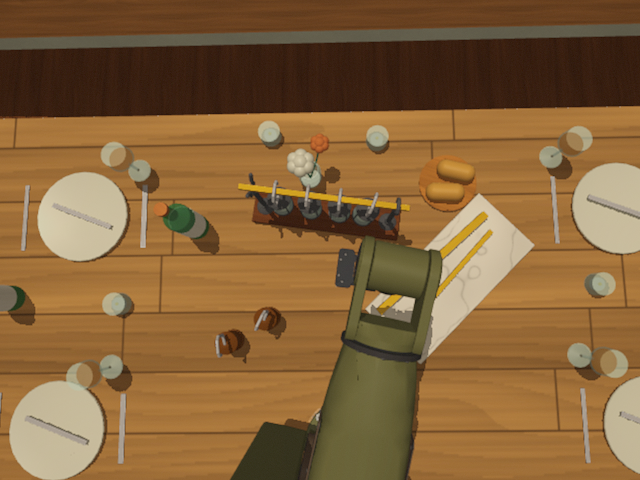

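All four hang. The last one has turned a little, so I'll let it settle and look again.

>>> jog_arm(
  rows=[0, 0, 0, 0, 0, 0, 0.7, 0, 0, 0, 0, 0, 0, 0.7, 0, 0, 0, 0, 0, 0, 0.7, 0, 0, 0, 0, 0, 0, 0.7, 0, 0, 0, 0, 0, 0, 0.7, 0, 0, 0, 0, 0, 0, 0.7, 0, 0, 0, 0, 0, 0, 0.7, 0, 0, 0, 0, 0, 0, 0.7],
)

```text
time_s: 37.17
ee_pos: [0.4556, -0.0637, 0.4039]
eef_rot: [2.698, 1.569, 2.554]
force: [-0.1, -0.5, 0.0]
grip_width: 0.0284
```

>>> jog_arm(
  rows=[0, 0, 0, 0, 0, 0, 0.7, 0, 0, 0, 0, 0, 0, 0.7, 0, 0, 0, 0, 0, 0, 0.7, 0, 0, 0, 0, 0, 0, 0.7, 0, 0, 0, 0, 0, 0, 0.7, 0, 0, 0, 0, 0, 0, 0.7, 0, 0, 0, 0, 0, 0, 0.7, 0, 0, 0, 0, 0, 0, 0.7],
)

```text
time_s: 37.83
ee_pos: [0.4556, -0.0637, 0.4039]
eef_rot: [2.681, 1.569, 2.538]
force: [0.7, 0.7, 0.5]
grip_width: 0.0281
```

>>> jog_arm(
  rows=[0, 0, 0, 0, 0, 0, 0.7, 0, 0, 0, 0, 0, 0, 0.7, 0, 0, 0, 0, 0, 0, 0.7, 0, 0, 0, 0, 0, 0, 0.7, 0, 0, 0, 0, 0, 0, 0.7, 0, 0, 0, 0, 0, 0, 0.7, 0, 0, 0, 0, 0, 0, 0.7, 0, 0, 0, 0, 0, 0, 0.7],
)

```text
time_s: 38.5
ee_pos: [0.4556, -0.0637, 0.4039]
eef_rot: [2.686, 1.569, 2.542]
force: [-0.4, -0.0, 0.4]
grip_width: 0.028
```

```bash
python3 - <<'E'
from h import *
snap('scene','s32')
im=load('s32')[0]; a=cv2.resize(im[170:370,200:430,::-1],None,fx=3,fy=3,interpolation=cv2.INTER_CUBIC);cv2.imwrite('pics/c32.png',a)
E
python3 held.py s32 .22 .28 .66 .06
```

```text
s32 1461 ends [ 0.6274 -0.1535  0.2544] [0.6879 0.2629 0.2548] len 0.4208 mid [0.6577 0.0547 0.2546] ang 81.73 pitch 0.06
```

View pics/c32.png

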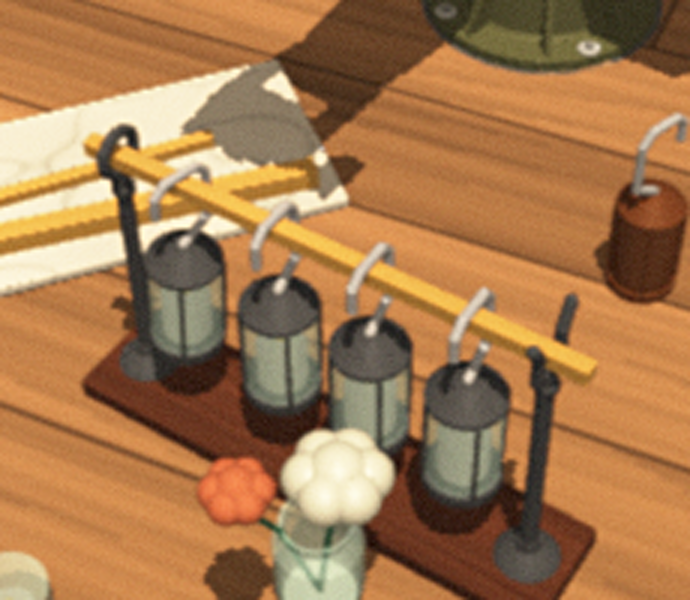

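```bash
python3 -c "
from station import ctrl
print(ctrl.hand_in())"
```

```text
the job is handed in; nothing more can be done
None
```

The rail is up with all four grey lanterns hanging from it, and I handed the job in at about 38.5 s; the hand-in reported no verdict.

- **Bar:** I took the thin 420 mm bar (bar_a), lowered it into the fork and slid it back through the ring. At the last check it lay within about 0.5° of the stand's axis. Its top was 255–257 mm up, and each end stuck out about 30 mm past its post.
- **Lanterns:** They hang at about +120, +40, −40 and −121 mm along the stand. The tops of their crooks read 262–263 mm up, so they are resting on the bar.
- **What went wrong:**
  - My first grip on the second lantern slipped off because the fingertips were about 5 mm too high. It stayed upright and the retry held.
  - The last lantern, nearest the ring, turned a little and swayed after I let go. About 2 s later it looked upright and clear of the post and its neighbour.
- **Disagreement:** The scene and top cameras differed by about 5 mm in x. I went by the wrist and top views, and the fits bore that out.
- **Left alone:** In the last top view the wine, flowers, bread and brown look-alikes were where they started. The other two bars also looked unmoved, though the arm partly hid them. The gripper was well clear of everything.

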